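Sort the primed figures and slide the drying tray home

ROBOT

A 7-joint arm with a two-finger parallel gripper is mounted at the origin on the work surface. World frame = base frame: x ahead of the robot, y to its left, z up, the work surface at z = 0. Lengths are in mm, angles in rad, forces in N, time in s.
With the tool pointing down it reaches from about 400 to 850 mm from the base axis. Payload 10.4 kg.
Tool frame: the origin (TCP) lies on the centre line of the jaws, within the pads' length; the fingertips stand 19 mm ahead of it and the grasp point (between the pads) is the TCP; z points along the fingers, y is the line along which they close (so a half turn about z gives the same grasp; the last joint's range is limited). The gripper opens to 85 mm and grips with 20 to 120 N. Pads are 22 mm wide; open, the fingers measure 114 mm over their backs; the gripper's body (76 mm by 85 mm) begins 54 mm behind the grasp point. The pads swing forward as they close: fully open they stand 13 mm farther back than shut.
Start: joints at [-1.207, 0.332, -0.065, 1.46, 0.022, 1.35, -0.088], TCP at [235.755, 578.851, 250.338] pointing down, gripper open.
Joint ranges: [-2.6, 2.6], [-0.5, 2.12], [-1.47, 1.34], [0.16, 2.42], [-1.27, 4.41], [0.06, 2.06], [-2.6, 2.6]. Speed limits (rad/s): [2.22, 2.22, 2.79, 2.79, 3.14, 3.14, 3.14].

INTERFACE

Orientations are given as a unit quaternion [x, y, z, w].
In Python, from bench import read_state, get_image, robot gives the robot as it stands. The module is installed in compiled form; this text tells all that it offers.
- The arm moves only by the tool send_rows, never from a script. Its argument "motion" is a list that holds one entry, the list of rows, each a list of 7 numbers: the shift along the world's x, y, z normalised to -1 to 1, where 1 is 0.2 m, then the turn, a rotation vector about the world's x, y, z normalised to -1 to 1, where 1 is 0.5 rad, then the opening, from -1 (shut) to 1 (fully open). In form: [[[x, y, z, ax, ay, az, claw], ...]]. A call has exactly 10 rows; each row is the pose to reach, as a shift and turn from the pose commanded when the call began; what a row does not reach only later rows make up. A row lasts 1/12 s, in which the tool goes at most 41.7 mm and 7.16 degrees, less where a joint would pass 70% of its speed; a pose out of reach is approached as far as the arm can. A call with a number of a shift or a turn outside -1 to 1 is refused whole. A call with a gripper value outside its range is refused whole. The fingers move at their own pace and stop on an object; "squeeze" is the grip in N (left out, the last holds). Time passes only in rows, so rows that repeat a pose let the fingers close, or fill a call up. It gives the time, the measured TCP pose, the force, the opening and the grip force at its end, in the units of the state.
- read_state(): the state, without advancing time (a new reading comes with each control period).
- get_image(name): name is "side" or "top" or "wrist"; returns a dict with "pixels" (400x640x3 uint8, blue, green, red), "depth" (400x640 float32, mm along the optical axis (not along the pixel's ray), 0 where there is no reading), "vfov" (degrees; the focal length in pixels is half the picture's height over the tangent of half this angle, whatever the lens; pixels are square), "cx", "cy" (the principal point, pixels), "R" (3x3) and "t" (3): a world point X has camera coordinates R X + t. Camera axes: x right, y down, z forward; pixel columns grow to the right and rows downward; lengths in mm; the calibration is good to about 2 mm. A picture is of the moment at which its call begins.
- robot.job_done(): hands the job in; it is judged then, once.
The state is a dict: "time_s": time; "qpos": joint angles; "joint_vel": joint speeds; "joint_efforts": joint torques, N m; "tool_pos": TCP position; "eef_rot": TCP orientation; "force": force on the tool from outside, world axes, zero at the start; "wrist_torque": the same for the moment, N m; "width": finger opening in mm; "gripper_force": force on a finger pad.
Only numpy, scipy, OpenCV 4.12 (cv2) and the standard library are available. Lean on these libraries where they do the work, as an engineer would, in place of code of your own. Each camera call takes 0.05 s, during which the arm holds its last target. There are 200 camera calls.

TASK

Push the empty pine tray across the desk until it lies squarely and wholly on the dark cutting mat, and leave it there while you sort every primed figure that has a tag under its cork: round tags passed and stand upright on the tray's floor, square tags failed and stand upright on the floor of the grey stripping tub. When all are sorted, slide the loaded tray along the desk until it lies squarely and wholly inside the masking-tape outline, with its figures still standing on it. Never lift the tray off the desk, and leave the bottles, tweezers, brush tin and the figure on the pill bottle where they are.

Things in the scene. Friction and masses are not known exactly. Their poses are not given: they have to be found in the camera images.
- tray: Loose shallow pine tray, 170 mm (its x) by 100 mm (its y), 28 mm high overall, 0.45 kg. Solid sides; floor 16 mm above the underside, lip 8 mm thick and 12 mm high all round (inside 154 by 84 mm, three figures fit in a row along x). Origin: centre of the underside; a half turn about z makes no difference.
- cutting_mat: The loading place: thin flat dark rubber cutting mat lying on the desk (flush, nothing catches on it), 200 mm (its x) by 130 mm (its y). Origin: its centre, at desk height.
- tape_outline: The drying place: rectangle of pale masking tape 12 mm wide stuck on the desk (flush), inside opening 200 mm (its x) by 130 mm (its y). Origin: its centre, at desk height. The figures may stand on it at first.
- tub: Grey plastic open stripping tub, fixed to the desk, 85 mm (its x) by 200 mm (its y), 35 mm high; walls 4 mm, floor 4 mm thick. Origin: centre of the underside. Room for three figures in a row along y.
- round_1: Primed 28 mm grey figure standing on an upright cork (24 mm across, from 6 to 30 mm above the underside: grip here), with a flat white plastic tag glued underneath, a ROUND disc 46 mm across, 6 mm thick. 60 mm tall overall, figure (above 30 mm) within 9 mm of the axis; 50 g. Origin: centre of the tag's underside; z up along the cork. May be absent.
- round_2: Primed 28 mm grey figure standing on an upright cork (24 mm across, from 6 to 30 mm above the underside: grip here), with a flat white plastic tag glued underneath, a ROUND disc 46 mm across, 6 mm thick. 60 mm tall overall, figure (above 30 mm) within 9 mm of the axis; 50 g. Origin: centre of the tag's underside; z up along the cork. May be absent.
- round_3: Primed 28 mm grey figure standing on an upright cork (24 mm across, from 6 to 30 mm above the underside: grip here), with a flat white plastic tag glued underneath, a ROUND disc 46 mm across, 6 mm thick. 60 mm tall overall, figure (above 30 mm) within 9 mm of the axis; 50 g. Origin: centre of the tag's underside; z up along the cork. May be absent.
- square_1: Primed 28 mm grey figure standing on an upright cork (24 mm across, from 6 to 30 mm above the underside: grip here), with a flat white plastic tag glued underneath, a SQUARE plate 46 by 46 mm, sides along x and y, 6 mm thick. 60 mm tall overall, figure (above 30 mm) within 9 mm of the axis; 50 g. Origin: centre of the tag's underside; z up along the cork. May be absent.
- square_2: Primed 28 mm grey figure standing on an upright cork (24 mm across, from 6 to 30 mm above the underside: grip here), with a flat white plastic tag glued underneath, a SQUARE plate 46 by 46 mm, sides along x and y, 6 mm thick. 60 mm tall overall, figure (above 30 mm) within 9 mm of the axis; 50 g. Origin: centre of the tag's underside; z up along the cork. May be absent.
- square_3: Primed 28 mm grey figure standing on an upright cork (24 mm across, from 6 to 30 mm above the underside: grip here), with a flat white plastic tag glued underneath, a SQUARE plate 46 by 46 mm, sides along x and y, 6 mm thick. 60 mm tall overall, figure (above 30 mm) within 9 mm of the axis; 50 g. Origin: centre of the tag's underside; z up along the cork. May be absent.
- dropper_1: Bystander: capped dropper paint bottle, 25 mm across, 82 mm tall, behind the figures. Origin: centre of the underside.
- dropper_2: Bystander: capped dropper paint bottle, 25 mm across, 82 mm tall, behind the figures. Origin: centre of the underside.
- dropper_3: Bystander: capped dropper paint bottle, 25 mm across, 82 mm tall, near the robot. Origin: centre of the underside.
- tweezers: Bystander: steel tweezers lying flat, 120 mm along their x, 11 mm wide, 6 mm high. Origin: centre of the underside.
- brush_tin: Bystander: aluminium tin 68 mm across, 95 mm tall, full of brushes that reach 200 mm. Origin: centre of the underside.
- painting_handle: Bystander: amber pill bottle 38 mm across with a cork top and a grey figure on it, 103 mm tall in all; it has no tag and is not to be sorted. Origin: centre of the underside.
There are look-alikes about, which are no part of the job. What is shaped like the round_3 but blue, green or turquoise is not meant.

How it is judged:
By the outcome, as a careful person would: the job done as asked, in the order asked, and still so for the second after the job is handed in, with the robot touching nothing.
Of round_1, round_2, round_3 only 2 to 3 are there at a start; the rules pass over those that are not, and their reading is None.
Of square_1, square_2, square_3 only 2 to 3 are there at a start; the rules pass over those that are not, and their reading is None.
At some moment in a run one of tray, round_1, round_2, round_3, square_1, square_2, square_3 may be knocked a few centimetres aside while the robot is not near it.
It also fails if it takes over 210 s, if anything falls off the work surface, if the arm or the gripper's body presses on something with over 40 N, if the wrist force passes 120 N, or if a joint passes its speed limit or range.

## Working session

There is one attempt and no reset: what is moved stays moved. The work goes in short steps, Python scripts to look and compute and a tool call to move; the robot and the scene stay as the last step left them, time stands still between calls to the robot, and variables do not carry over. Pictures are saved under pics/ and viewed, at most 14 in all, crops included, and the job is handed in when it is done.

Besides the shell and the picture viewer there is one more tool, called as name(argument=value, ...), one argument or row to a line, values as JSON. send_rows: Moves the arm, as the interface text tells. Its arguments: {"type":"object","properties":{"motion":{"type":"array","items":{"type":"array","items":{"type":"array","items":{"type":"number","minimum":-1,"maximum":1}}}},"squeeze":{"type":"number"}},"required":["motion"]}

```bash
mkdir -p pics
cat > h.py <<'E'
import numpy as np, cv2
from bench import read_state, get_image, robot
def grab(n):
    d=get_image(n); d['f']=200/np.tan(np.radians(d['vfov'])/2); d['R']=np.array(d['R']); d['t']=np.array(d['t']); return d
def pts(d):
    v,u=np.mgrid[0:400,0:640]; z=d['depth']
    c=np.stack([(u-d['cx'])/d['f']*z,(v-d['cy'])/d['f']*z,z],-1)
    return (c-d['t'])@d['R']
def ray(d,u,v,z):
    C=-d['R'].T@d['t']; r=d['R'].T@np.array([(u-d['cx'])/d['f'],(v-d['cy'])/d['f'],1]); return C+r*(z-C[2])/r[2]
def proj(d,X):
    c=d['R']@np.array(X)+d['t']; return c[:2]/c[2]*d['f']+[d['cx'],d['cy']]
E
python3 - <<'E'
from h import *
for n in ['top','side','wrist']:
    d=grab(n); cv2.imwrite(f'pics/{n}0.png',d['pixels']); print(n,d['vfov'],d['cx'],d['cy'],(-d['R'].T@d['t']).round(),d['R'].round(2).tolist())
s=read_state(); print(s['tool_pos'],s['eef_rot'],s['width'],s['time_s'])
E
```

```text
top 45.90359887190651 321.81021830234516 206.5228850290033 [ 387.  -24. 1314.] [[0.01, -1.0, -0.0], [-0.99, -0.0, -0.15], [0.15, 0.01, -0.99]]
side 51.165676645124655 315.8056800537775 190.32217304791186 [ 197. -588.  839.] [[0.82, -0.57, -0.01], [-0.44, -0.62, -0.65], [0.36, 0.54, -0.76]]
wrist 63.559044611052045 319.6959420580421 201.9209633171977 [176. 604. 371.] [[0.38, 0.93, -0.0], [0.89, -0.36, 0.26], [0.24, -0.1, -0.97]]
[235.63016946 578.59591762 249.70296568] [ 1.92157047e-01  9.81364038e-01 -5.35756449e-04 -8.79459029e-05] 85.58793126124658 0.15
```

View pics/top0.png

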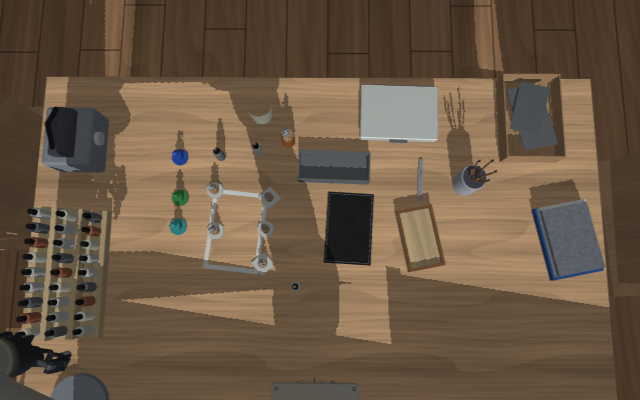

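View pics/side0.png

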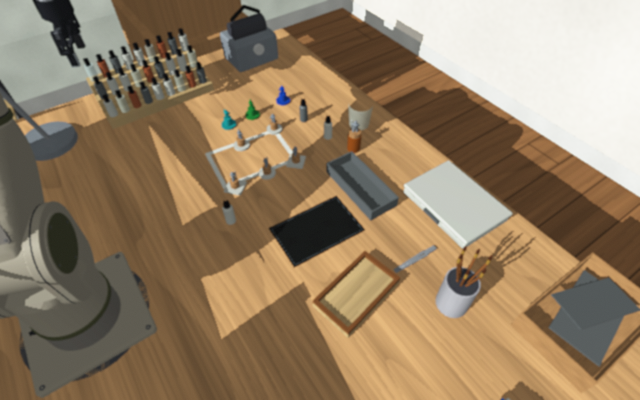

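The top view shows the tray at (420,237), the mat at (349,228), the tub at (334,166) and the tape outline at about (238,230). Grey figures stand at (214,189), (268,197), (214,229), (265,228) and (262,263). Things that could be mistaken for them are the blue (180,157), green (180,198) and turquoise (178,226) figures, the pill-bottle figure (288,137), and the droppers (218,153), (256,147) and (295,286). I choose the five grey figures with white tags and will check them in a close crop.

Run:
```python
from h import *
d=grab('top'); P=pts(d); im=d['pixels']
np.save('pics/P.npy',P)
c=cv2.resize(im[125:295,165:305],None,fx=4.2,fy=3.5*1.0,interpolation=cv2.INTER_CUBIC)
cv2.imwrite('pics/crop1.png',cv2.resize(im[140:295,165:310],(580,600),interpolation=cv2.INTER_CUBIC) if 0 else cv2.resize(im[135:285,160:320],(800-160,600),interpolation=cv2.INTER_CUBIC))
z=P[...,2]; hsv=cv2.cvtColor(im,cv2.COLOR_BGR2HSV)
# tall things
m=((z>22)&(z<130)).astype(np.uint8); m[:,:120]=0;m[:,520:]=0;m[:70]=0;m[320:]=0
n,l,st,ce=cv2.connectedComponentsWithStats(m)
for i in range(1,n):
    if st[i,4]>8:
        q=P[l==i]; print('tall',ce[i].round(),st[i,4],'med',np.median(q,0).round(),'zmax',q[:,2].max().round(), 'mid',((q.max(0)+q.min(0))/2).round())
def rect(mask,zpl,name):
    n,l,st,ce=cv2.connectedComponentsWithStats(mask.astype(np.uint8)); i=1+np.argmax(st[1:,4])
    cs,_=cv2.findContours((l==i).astype(np.uint8),cv2.RETR_EXTERNAL,cv2.CHAIN_APPROX_NONE)
    w=np.array([ray(d,u,v,zpl)[:2] for u,v in cs[0][:,0]],np.float32); r=cv2.minAreaRect(w); print(name,r)
w=np.zeros(z.shape,bool); w[185:275,310:385]=1
rect(w&(im.max(2)<45),0,'mat')
w=np.zeros(z.shape,bool); w[190:285,385:455]=1
rect(w&(z>10)&(z<45),28,'tray'); print(np.percentile(z[w&(z>10)],[5,50,95]))
w=np.zeros(z.shape,bool); w[140:195,292:378]=1
rect(w&(z>20)&(z<60)&(hsv[...,1]<60),35,'tub')
print(np.percentile(z[290:310,320:380],[5,50,95]))
```

```text
tall [505. 115.] 707 med [ 848. -521.   45.] zmax 70.0 mid [ 841. -550.   46.]
tall [399. 112.] 4227 med [ 855. -233.   34.] zmax 46.0 mid [ 858. -234.   34.]
tall [515. 108.] 419 med [ 867. -552.   56.] zmax 71.0 mid [ 860. -551.   55.]
tall [263. 116.] 123 med [833. 147.  55.] zmax 76.0 mid [847. 154.  49.]
tall [287. 137.] 195 med [773.  79.  67.] zmax 109.0 mid [778.  80.  65.]
tall [256. 148.] 91 med [743. 162.  54.] zmax 85.0 mid [748. 167.  53.]
tall [218. 153.] 90 med [728. 269.  54.] zmax 83.0 mid [733. 271.  53.]
tall [177. 155.] 71 med [728. 387.  35.] zmax 64.0 mid [730. 390.  44.]
tall [334. 166.] 463 med [702. -51.  34.] zmax 43.0 mid [700. -48.  33.]
tall [469. 180.] 675 med [ 650. -406.   95.] zmax 130.0 mid [ 656. -416.   76.]
tall [212. 188.] 65 med [633. 284.  34.] zmax 67.0 mid [636. 285.  45.]
tall [177. 196.] 70 med [612. 381.  32.] zmax 62.0 mid [613. 382.  43.]
tall [268. 196.] 61 med [612. 130.  32.] zmax 66.0 mid [614. 131.  45.]
tall [420. 238.] 615 med [ 500. -286.   29.] zmax 37.0 mid [ 503. -285.   29.]
tall [175. 225.] 71 med [530. 382.  33.] zmax 59.0 mid [532. 384.  41.]
tall [264. 228.] 67 med [524. 139.  33.] zmax 62.0 mid [526. 141.  42.]
tall [213. 229.] 62 med [519. 277.  33.] zmax 62.0 mid [521. 279.  43.]
tall [261. 263.] 65 med [430. 144.  33.] zmax 61.0 mid [431. 146.  43.]
tall [295. 286.] 64 med [370.  50.  57.] zmax 84.0 mid [370.  53.  61.]
mat ((530.8535766601562, -92.34645080566406), (126.47371673583984, 198.4683074951172), 86.68413543701172)
tray ((502.48583984375, -283.5063171386719), (170.07676696777344, 103.8157730102539), 11.277968406677246)
[12.83619771 18.01117676 30.99205202]
tub ((699.4461669921875, -49.19141387939453), (198.53321838378906, 88.69102478027344), 88.43807220458984)
[-3.66548711  0.44447193  4.56305216]
```

View pics/crop1.png

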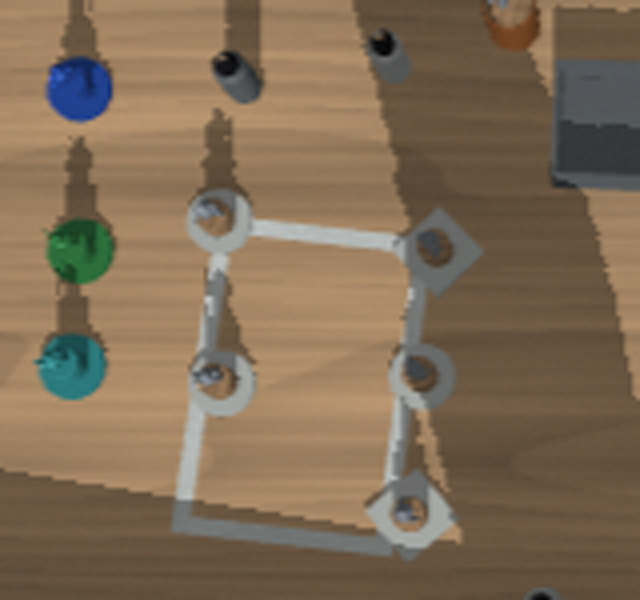

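Round tags: A(214,189), B(214,229), C(265,228). Square tags: D(268,197), E(262,263). The blue, green and turquoise figures are decoys. I now move behind the tray with the fingers' line parallel to its long face.

send_rows(
  motion=[
    [[0.2,-0.2,0,0,0,-0.2,1],[0.4,-0.4,0,0,0,-0.4,1],[0.6,-0.6,0,0,0,-0.6,1],[0.8,-0.8,0,0,0,-0.8,1],[1,-1,0,0,0,-1,1],[1,-1,0,0,0,-1,1],[1,-1,0,0,0,-1,1],[1,-1,0,0,0,-1,1],[1,-1,0,0,0,-1,1],[1,-1,0,0,0,-1,1]],
  ],
)

```text
time_s: 1.03
tool_pos: [435.2, 379.4, 250.2]
eef_rot: [0.429, 0.903, -0.0, -0.0]
force: [-0.1, 1.1, -0.3]
width: 85.5
gripper_force: 0.0
```

send_rows(
  motion=[
    [[0.1,-0.2,0,0,0,-0.2,1],[0.2,-0.4,0,0,0,-0.4,1],[0.3,-0.6,0,0,0,-0.6,1],[0.4,-0.8,0,0,0,-0.8,1],[0.42,-1,0,0,0,-0.97,1],[0.42,-1,0,0,0,-0.97,1],[0.42,-1,0,0,0,-0.97,1],[0.42,-1,0,0,0,-0.97,1],[0.42,-1,0,0,0,-0.97,1],[0.42,-1,0,0,0,-0.97,1]],
  ],
)

```text
time_s: 1.87
tool_pos: [519.1, 181.1, 250.2]
eef_rot: [0.632, 0.775, 0.0, -0.0]
force: [-1.2, -0.0, 0.5]
width: 85.3
gripper_force: 0.0
```

send_rows(
  motion=[
    [[0,-0.2,0,0,0,0,1],[0,-0.4,0,0,0,0,1],[0,-0.6,0,0,0,0,1],[0,-0.8,0,0,0,0,1],[0,-1,0,0,0,0,1],[0,-1,0,0,0,0,1],[0,-1,0,0,0,0,1],[0,-1,0,0,0,0,1],[0,-1,0,0,0,0,1],[0,-1,0,0,0,0,1]],
  ],
)

```text
time_s: 2.7
tool_pos: [519.9, -19.3, 250.2]
eef_rot: [0.632, 0.775, -0.0, -0.0]
force: [-0.4, 0.6, -0.0]
width: 85.3
gripper_force: 0.0
```

send_rows(
  motion=[
    [[0,-0.2,0,0,0,0,1],[0,-0.4,0,0,0,0,1],[0,-0.6,0,0,0,0,1],[0,-0.8,0,0,0,0,1],[0,-1,0,0,0,0,1],[0,-1,0,0,0,0,1],[0,-1,0,0,0,0,1],[0,-1,0,0,0,0,1],[0,-1,0,0,0,0,1],[0,-1,0,0,0,0,1]],
  ],
)

```text
time_s: 3.53
tool_pos: [520.4, -219.2, 250.3]
eef_rot: [0.632, 0.775, 0.0, -0.0]
force: [0.1, 0.7, 0.4]
width: 85.3
gripper_force: 0.0
```

send_rows(
  motion=[
    [[0,-0.2,-0.2,0,0,0,1],[0,-0.4,-0.4,0,0,0,1],[0,-0.6,-0.6,0,0,0,1],[0,-0.72,-0.8,0,0,0,1],[0,-0.72,-0.9,0,0,0,1],[0,-0.72,-0.9,0,0,0,1],[0,-0.72,-0.9,0,0,0,1],[0,-0.72,-0.9,0,0,0,1],[0,-0.72,-0.9,0,0,0,1],[0,-0.72,-0.9,0,0,0,1]],
  ],
)

```text
time_s: 4.37
tool_pos: [521.5, -364.2, 72.5]
eef_rot: [0.633, 0.775, 0.001, 0.001]
force: [0.0, 0.1, 0.4]
width: 85.4
gripper_force: 0.0
```

```bash
cat >> h.py <<'E'
def tray(d):
    "tray pose by its long/short sides: centre, angle (deg) of long axis"
    im=d['pixels']; P=pts(d); z=P[...,2]
    m=(z>8)&(z<45)&(P[...,0]>380)&(P[...,0]<640)&(P[...,1]>-400)&(P[...,1]<340)
    hsv=cv2.cvtColor(im,cv2.COLOR_BGR2HSV); m&=(hsv[...,1]>60)
    n,l,st,ce=cv2.connectedComponentsWithStats(m.astype(np.uint8)); i=1+np.argmax(st[1:,4])
    cs,_=cv2.findContours((l==i).astype(np.uint8),cv2.RETR_EXTERNAL,cv2.CHAIN_APPROX_NONE)
    w=np.array([ray(d,u,v,28)[:2] for u,v in cs[0][:,0]],np.float32); (c,s,a)=cv2.minAreaRect(w)
    if s[0]<s[1]: a-=90
    return np.round(c,1),np.round(s,1),round((a+90)%180-90,1)
E
python3 - <<'E'
from h import *
s=read_state();print(s['time_s'],s['tool_pos'].round(1) if hasattr(s['tool_pos'],'round') else s['tool_pos'],s['eef_rot'],s['force'],s['qpos'])
d=grab('top');print(tray(d)); im=d['pixels']
g=grab('side'); cv2.imwrite('pics/side1.png',cv2.resize(g['pixels'][200:400,240:500],(780,600)))
# tape: pale pixels near outline, lines
hsv=cv2.cvtColor(im,cv2.COLOR_BGR2HSV); P=pts(d)
m=(hsv[...,1]<70)&(hsv[...,2]>80); b=np.zeros(m.shape,bool); b[180:280,195:285]=1; m&=b
for c in [(214,189),(268,197),(214,229),(265,228),(262,263)]: 
    yy,xx=np.mgrid[0:400,0:640]; m&=((xx-c[0])**2+(yy-c[1])**2>15**2)
v,u=np.nonzero(m); W=np.array([ray(d,a,b,0)[:2] for a,b in zip(u,v)])
print(len(W))
segs={'left':(u<214)&(v<258),'right':(u>255)&(v<258)&(v>205),'top':(v<205)&(u>225)&(u<256),'bot':(v>258)&(u>210)}
for k,s_ in segs.items():
    q=W[s_].astype(np.float32); l=cv2.fitLine(q,cv2.DIST_HUBER,0,.01,.01).ravel(); print(k,len(q),l.round(3),q.min(0).round(),q.max(0).round())
E
```

```text
4.3667 [ 521.5 -364.2   72.5] [0.63254676 0.77452048 0.00080487 0.00140085] [0.00166127 0.10622587 0.39853132] [ 0.07722931  0.57041767  0.6138572   1.64553164 -0.3703868   1.0411268
  1.00646254]
(array([ 502.4, -283.3]), array([170.1, 104. ]), 11.2)
555
left 111 [ 9.97000e-01 -8.20000e-02  5.07906e+02  2.97635e+02] [447. 288.] [596. 309.]
right 48 [ 9.95000e-01 -9.60000e-02  5.02794e+02  1.54803e+02] [470. 139.] [577. 165.]
top 115 [1.19000e-01 9.93000e-01 6.26921e+02 2.11686e+02] [619. 177.] [636. 246.]
bot 185 [1.18000e-01 9.93000e-01 4.16040e+02 2.35421e+02] [404. 180.] [428. 288.]
```

View pics/side1.png

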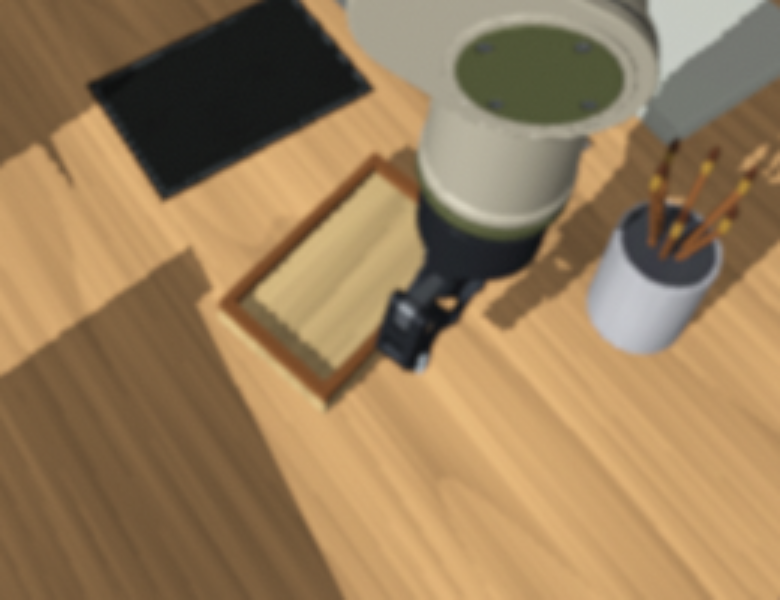

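The side view shows the open gripper standing behind the tray's outer long face, clear of it. Next I descend, make contact, and push while turning.

send_rows(
  motion=[
    [[0,0,-0.1,0,0,0,1],[0,0,-0.2,0,0,0,1],[0,0,-0.23,0,0,0,1],[0,0,-0.23,0,0,0,1],[-0.005,0.025,-0.23,0,0,0,1],[-0.01,0.05,-0.23,0,0,0,1],[-0.015,0.075,-0.23,0,0,0,1],[-0.018,0.09,-0.23,0,0,0,1],[-0.02,0.1,-0.23,0,0,0,1],[-0.0215,0.108,-0.23,0,0,0,1]],
  ],
)

```text
time_s: 5.3
tool_pos: [515.9, -343.6, 24.9]
eef_rot: [0.633, 0.774, 0.0, 0.001]
force: [1.7, -3.6, 0.3]
width: 85.2
gripper_force: 1.3
```

send_rows(
  motion=[
    [[-0.0045,0.025,0,0,0,-0.057,1],[-0.008,0.05,0,0,0,-0.114,1],[-0.011,0.075,0,0,0,-0.171,1],[-0.0135,0.1,0,0,0,-0.228,1],[-0.015,0.125,0,0,0,-0.285,1],[-0.016,0.15,0,0,0,-0.342,1],[-0.016,0.175,0,0,0,-0.4,1],[-0.016,0.2,0,0,0,-0.456,1],[-0.0145,0.225,0,0,0,-0.513,1],[-0.013,0.25,0,0,0,-0.57,1]],
  ],
)

```text
time_s: 6.13
tool_pos: [512.4, -294.7, 24.8]
eef_rot: [0.738, 0.675, -0.001, 0.001]
force: [-0.9, -4.0, 1.9]
width: 85.4
gripper_force: 1.9
```

Run:
```python
from h import *
d=grab('top');print(tray(d)); cv2.imwrite('pics/top2.png',cv2.resize(d['pixels'][170:320,310:470],(640,600)))
s=read_state();print(s['tool_pos'],s['eef_rot'])
```

```text
(array([ 516.1, -232.5]), array([102.4, 171.5]), -5.3)
[ 512.88882156 -293.44864921   24.69919033] [ 7.37994193e-01  6.74806915e-01 -1.55914706e-04  4.15864845e-04]
```

View pics/top2.png

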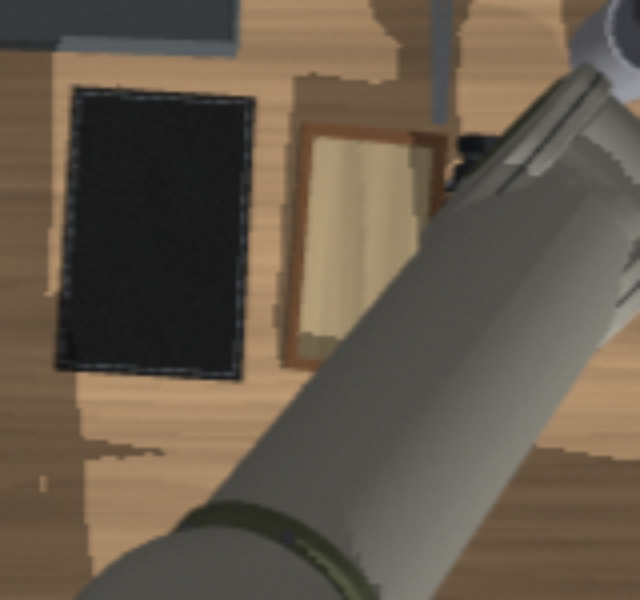

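The tray follows the fingers and is now at −5°. I push it the remaining (15, 140) mm to the mat.

send_rows(
  motion=[
    [[0.004,0.035,0,0,0,0.006,1],[0.008,0.075,0,0,0,0.012,1],[0.012,0.115,0,0,0,0.018,1],[0.016,0.155,0,0,0,0.024,1],[0.02,0.195,0,0,0,0.03,1],[0.024,0.235,0,0,0,0.036,1],[0.028,0.27,0,0,0,0.04,1],[0.032,0.305,0,0,0,0.04,1],[0.036,0.34,0,0,0,0.04,1],[0.04,0.37,0,0,0,0.04,1]],
  ],
)

```text
time_s: 7.02
tool_pos: [521.1, -218.9, 24.7]
eef_rot: [0.73, 0.684, 0.0, 0.0]
force: [-0.7, -6.4, 3.5]
width: 85.3
gripper_force: 2.7
```

send_rows(
  motion=[
    [[0.004,0.04,0,0,0,0,1],[0.008,0.08,0,0,0,0,1],[0.012,0.12,0,0,0,0.005,1],[0.016,0.16,0,0,0,0.01,1],[0.02,0.2,0,0,0,0.02,1],[0.024,0.24,0,0,0,0.02,1],[0.028,0.275,0,0,0,0.02,1],[0.032,0.3,0,0,0,0.02,1],[0.034,0.32,0,0,0,0.02,1],[0.035,0.33,0,0,0,0.02,1]],
  ],
)

```text
time_s: 7.85
tool_pos: [528.0, -152.8, 24.5]
eef_rot: [0.726, 0.687, 0.0, 0.0]
force: [-0.6, -5.4, 4.5]
width: 85.9
gripper_force: 2.7
```

send_rows(
  motion=[
    [[0,-0.05,0,0,0,0,1],[0,-0.1,0,0,0,0,1],[0,-0.15,0.1,0,0,0,1],[0,-0.15,0.3,0,0,0,1],[0,-0.15,0.5,0,0,0,1],[0,-0.15,0.7,0,0,0,1],[0,-0.15,0.9,0,0,0,1],[0,-0.15,1,0,0,0,1],[0,-0.15,1,0,0,0,1],[0,-0.15,1,0,0,0,1]],
  ],
)

```text
time_s: 8.68
tool_pos: [528.0, -184.1, 225.0]
eef_rot: [0.727, 0.687, 0.001, 0.0]
force: [-0.0, 0.5, -1.7]
width: 85.5
gripper_force: 0.0
```

Run:
```python
from h import *
d=grab('top');print(tray(d)); cv2.imwrite('pics/top3.png',cv2.resize(d['pixels'][135:285,190:390],(800,600)))
s=read_state();print(s['tool_pos'],s['eef_rot'],s['qpos'])
```

```text
(array([529.6, -91.9]), array([100.2, 171. ]), -3.1)
[ 527.45617716 -183.7583995   223.70501472] [ 7.26695316e-01  6.86959748e-01  6.61325650e-05 -4.67883752e-04] [-0.40918564  0.2421405   0.7763381   1.71175815 -0.17790471  1.26084609
  0.35107639]
```

View pics/top3.png

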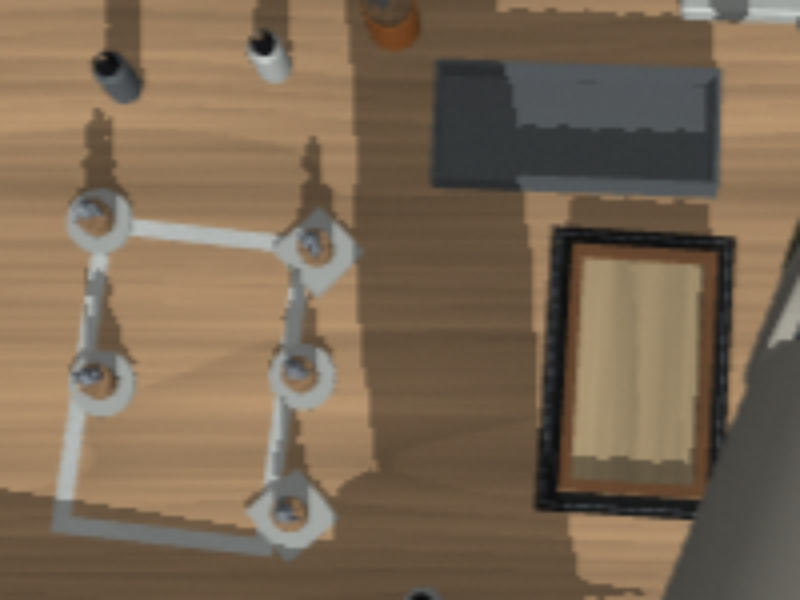

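The tray lies on the mat at (529.6, −91.9), −3.1°, squarely inside the border. Now I locate the tag centres.

```bash
cat >> h.py <<'E'
def tags(d,zb=0,box=(390,680,100,320)):
    "centres (z=zb+6 plane) of pale tags with a figure on them"
    im=d['pixels'];P=pts(d);hsv=cv2.cvtColor(im,cv2.COLOR_BGR2HSV)
    tall=(P[...,2]>zb+20)&(P[...,2]<zb+75)
    m=(((hsv[...,1]<85)&(hsv[...,2]>60))|tall)&(P[...,0]>box[0])&(P[...,0]<box[1])&(P[...,1]>box[2])&(P[...,1]<box[3])
    m=cv2.morphologyEx(m.astype(np.uint8),cv2.MORPH_CLOSE,np.ones((3,3)))
    m=cv2.morphologyEx(m,cv2.MORPH_OPEN,cv2.getStructuringElement(cv2.MORPH_ELLIPSE,(9,9)))
    out=[]
    cs,_=cv2.findContours(m,cv2.RETR_EXTERNAL,cv2.CHAIN_APPROX_NONE)
    for c in cs:
        w=np.array([ray(d,u,v,zb+6)[:2] for u,v in c[:,0]],np.float32)
        if cv2.contourArea(w)<600: continue
        M=cv2.moments(w); (cc,r)=cv2.minEnclosingCircle(w); h=cv2.convexHull(w);b=cv2.minAreaRect(w)
        out.append((round(M['m10']/M['m00'],1),round(M['m01']/M['m00'],1),np.round(cc,1),round(r,1),round(cv2.contourArea(h)),round(b[2],0),np.round(b[0],1)))
    return out,m
E
python3 - <<'E'
from h import *
d=grab('top');o,m=tags(d)
for i in o: print(*i)
P=pts(d); z=P[...,2]
# fig silhouettes in side view
g=grab('side'); Q=pts(g); 
k=(Q[...,2]>24)&(Q[...,2]<75)&(Q[...,0]>380)&(Q[...,0]<680)&(Q[...,1]>100)&(Q[...,1]<320)
n,l,st,ce=cv2.connectedComponentsWithStats(k.astype(np.uint8))
for i in range(1,n):
    if st[i,4]>10: print('side',st[i,4],np.median(Q[l==i],0).round(1))
E
```

```text
430.9 146.7 [431.3 148.9] 33.2 2642 46.0 [429.3 151.2]
521.1 279.8 [520.6 281.1] 27.1 1907 2.0 [522.1 278.2]
525.6 140.4 [524.8 141.4] 26.6 1883 2.0 [525.6 139.1]
611.6 131.7 [610.2 133.9] 31.8 2481 35.0 [611.6 132.7]
635.4 284.7 [635.1 284.2] 26.2 1850 19.0 [635.3 285.1]
side 62 [630.2 283.9  34.3]
side 66 [516.4 278.6  33. ]
side 72 [609.  129.4  32.2]
side 76 [521.3 138.2  31.1]
side 83 [426.8 143.9  31.8]
```

send_rows(
  motion=[
    [[0,0.2,0,0,0,0.2,1],[0,0.4,0,0,0,0.4,1],[0,0.6,0,0,0,0.6,1],[0,0.8,0,0,0,0.8,1],[0,1,0,0,0,1,1],[0,1,0,0,0,1,1],[0,1,0,0,0,1,1],[0,1,0,0,0,1,1],[0,1,0,0,0,1,1],[0,1,0,0,0,1,1]],
  ],
)

```text
time_s: 9.67
tool_pos: [527.7, 14.9, 224.0]
eef_rot: [0.535, 0.845, -0.0, -0.0]
force: [-0.0, -1.2, -0.7]
width: 85.2
gripper_force: 0.0
```

send_rows(
  motion=[
    [[0.1,0.1,0,0,0,0.2,1],[0.2,0.2,0,0,0,0.4,1],[0.3,0.3,0,0,0,0.6,1],[0.4,0.45,0,0,0,0.8,1],[0.415,0.575,0,0,0,1,1],[0.415,0.575,0,0,0,1,1],[0.415,0.575,0,0,0,1,1],[0.415,0.575,0,0,0,1,1],[0.415,0.575,0,0,0,1,1],[0.415,0.575,0,0,0,1,1]],
  ],
)

```text
time_s: 10.5
tool_pos: [610.9, 129.8, 224.6]
eef_rot: [0.31, 0.951, 0.0, 0.0]
force: [0.4, 0.8, 0.1]
width: 85.4
gripper_force: 0.0
```

send_rows(
  motion=[
    [[0,0,-0.1,0,0,0.2,1],[0,0,-0.2,0,0,0.4,1],[0,0,-0.3,0,0,0.6,1],[0,0,-0.37,0,0,0.8,1],[0,0,-0.37,0,0,1,1],[0,0,-0.37,0,0,1,1],[0,0,-0.37,0,0,1,1],[0,0,-0.37,0,0,1,1],[0,0,-0.37,0,0,1,1],[0,0,-0.37,0,0,1,1]],
  ],
)

```text
time_s: 11.33
tool_pos: [611.1, 131.4, 150.9]
eef_rot: [0.064, 0.998, 0.0, 0.0]
force: [0.3, -0.6, -0.3]
width: 85.6
gripper_force: 0.0
```

send_rows(
  motion=[
    [[0,0,0,0,0,0.16,1],[0,0,0,0,0,0.16,1],[0,0,0,0,0,0.16,1],[0,0,0,0,0,0.16,1],[0,0,0,0,0,0.16,1],[0,0,0,0,0,0.16,1],[0,0,0,0,0,0.16,1],[0,0,0,0,0,0.16,1],[0,0,0,0,0,0.16,1],[0,0,0,0,0,0.16,1]],
  ],
)

```text
time_s: 12.17
tool_pos: [610.8, 131.4, 150.3]
eef_rot: [0.023, 1.0, 0.0, -0.0]
force: [-0.7, -0.7, 0.3]
width: 85.6
gripper_force: 0.0
```

Run:
```python
from h import *
s=read_state();print(s['tool_pos'],s['eef_rot'],s['qpos'])
d=grab('wrist'); cv2.imwrite('pics/w1.png',d['pixels']); print((-d['R'].T@d['t']).round(),d['R'].round(2).tolist(),proj(d,s['tool_pos']),proj(d,[611,131.7,6]))
```

```text
[610.84804553 131.42513052 150.33172729] [ 2.34823227e-02  9.99724252e-01  1.78115802e-05 -2.08744952e-05] [-0.56994034  0.41358966  0.36515173  1.60208364 -0.15757501  1.15509548
  1.3546997 ]
[547. 135. 272.] [[0.05, 1.0, -0.0], [0.96, -0.05, 0.26], [0.26, -0.01, -0.97]] [317.61319791 275.25503346] [319.11130311 194.00802239]
```

View pics/w1.png

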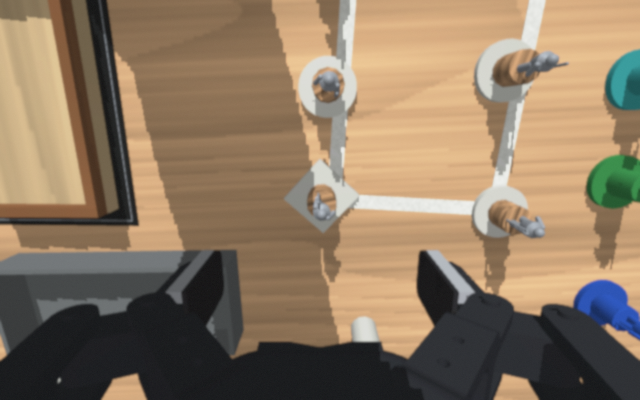

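The wrist view shows the square-tagged figure D at (321,197), with round tags at (328,86), (508,71) and (502,212). I refine their positions from this view.

```bash
cat >> h.py <<'E'
def wtag(d,guess,zb=0):
    "tag centre seen by wrist cam near a guessed world xy"
    u,v=proj(d,[guess[0],guess[1],zb+6]); hsv=cv2.cvtColor(d['pixels'],cv2.COLOR_BGR2HSV)
    m=((hsv[...,1]<75)&(hsv[...,2]>75)).astype(np.uint8)
    P=pts(d); m|=((P[...,2]>zb+12)&(P[...,2]<zb+75)&(np.hypot(P[...,0]-guess[0],P[...,1]-guess[1])<22)).astype(np.uint8)
    roi=np.zeros_like(m); cv2.circle(roi,(int(u),int(v)),int(38*d['f']/d['depth'][int(v),int(u)]),1,-1); m&=roi
    m=cv2.morphologyEx(m,cv2.MORPH_CLOSE,np.ones((5,5)))
    m=cv2.morphologyEx(m,cv2.MORPH_OPEN,cv2.getStructuringElement(cv2.MORPH_ELLIPSE,(25,25)))
    cs,_=cv2.findContours(m,cv2.RETR_EXTERNAL,cv2.CHAIN_APPROX_NONE); c=max(cs,key=cv2.contourArea)
    w=np.array([ray(d,a,b,zb+6)[:2] for a,b in c[:,0]],np.float32); M=cv2.moments(w); r=cv2.minAreaRect(w)
    return round(M['m10']/M['m00'],1),round(M['m01']/M['m00'],1),round(cv2.contourArea(w)),np.round(r[0],1),np.round(r[1],1),round(r[2])
E
python3 - <<'E'
from h import *
d=grab('wrist')
for g in [(611,131.7),(525.5,140),(521,279.5),(635.3,284.6)]: print(g,*wtag(d,g))
print(ray(d,321,197,6))
E
```

```text
(611, 131.7) 612.0 134.5 2266 [611.4 136.4] [49.7 54.9] 44
(525.5, 140) 525.8 142.5 1747 [526.4 141.8] [45.4 48.6] 89
(521, 279.5) 520.2 280.9 1909 [519.  280.4] [48.3 51. ] 61
(635.3, 284.6) 634.2 287.0 1964 [634.5 286.1] [53.7 47.8] 22
[613.6903067 133.1776312   6.       ]
```

send_rows(
  motion=[
    [[0.008,0.005,-0.15,0,0,0,1],[0.008,0.005,-0.3,0,0,0,1],[0.008,0.005,-0.4,0,0,0,1],[0.008,0.005,-0.48,0,0,0,1],[0.008,0.005,-0.54,0,0,0,1],[0.008,0.005,-0.58,0,0,0,1],[0.008,0.005,-0.61,0,0,0,1],[0.008,0.005,-0.61,0,0,0,1],[0.008,0.005,-0.61,0,0,0,1],[0.008,0.005,-0.61,0,0,0,1]],
  ],
)

```text
time_s: 13.1
tool_pos: [613.1, 132.6, 29.4]
eef_rot: [0.023, 1.0, 0.0, 0.001]
force: [-0.4, -0.1, 1.4]
width: 85.6
gripper_force: 0.0
```

send_rows(
  motion=[
    [[0,0,0,0,0,0,-0.3],[0,0,0,0,0,0,-0.4],[0,0,0,0,0,0,-0.6],[0,0,0,0,0,0,-1],[0,0,0,0,0,0,-1],[0,0,0,0,0,0,-1],[0,0,0,0,0,0,-1],[0,0,0,0,0,0,-1],[0,0,0,0,0,0,-1],[0,0,0,0,0,0,-1]],
  ],
  squeeze=30,
)

```text
time_s: 13.93
tool_pos: [612.6, 132.5, 28.6]
eef_rot: [0.023, 1.0, 0.0, 0.0]
force: [-1.4, -0.8, 4.4]
width: 22.5
gripper_force: 29.5
```

send_rows(
  motion=[
    [[0,0,0.05,0,0,0,-1],[0,0,0.15,0,0,0,-1],[0,0,0.25,0,0,0,-1],[0,0,0.35,0,0,0,-1],[0,0,0.45,0,0,0,-1],[0,0,0.52,0,0,0,-1],[0,0,0.57,0,0,0,-1],[0,0,0.6,0,0,0,-1],[0,0,0.61,0,0,0,-1],[0,0,0.61,0,0,0,-1]],
  ],
)

```text
time_s: 14.77
tool_pos: [612.3, 132.4, 150.2]
eef_rot: [0.023, 1.0, 0.0, -0.0]
force: [0.1, -0.3, -0.9]
width: 23.1
gripper_force: 29.4
```

Run:
```python
from h import *
s=read_state();print(s['tool_pos'],s['eef_rot'],s['width'],s['gripper_force'])
d=grab('wrist'); cv2.imwrite('pics/w2.png',d['pixels']); print(tray(grab('top')))
```

```text
[612.34239739 132.44897664 150.24500024] [ 2.33726879e-02  9.99726816e-01  1.61090038e-05 -1.02170269e-04] 23.051373938888254 29.439076781272888
(array([529.6, -92. ]), array([100.2, 170.9]), -3.1)
```

View pics/w2.png

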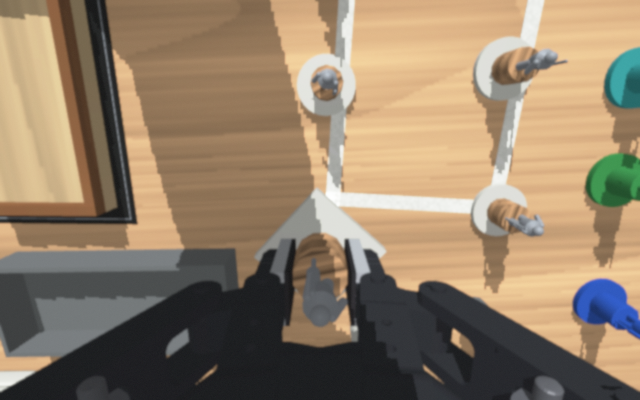

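Gripped level. I carry it to the tub and set it down.

send_rows(
  motion=[
    [[0.04,-0.06,0,0,0,0,-1],[0.1,-0.15,0,0,0,0,-1],[0.17,-0.26,0,0,0,0,-1],[0.24,-0.37,0,0,0,0,-1],[0.31,-0.48,0,0,0,0,-1],[0.37,-0.57,0,0,0,0,-1],[0.41,-0.63,0,0,0,0,-1],[0.43,-0.66,0,0,0,0,-1],[0.44,-0.668,0,0,0,0,-1],[0.44,-0.668,0,0,0,0,-1]],
  ],
)

```text
time_s: 15.7
tool_pos: [700.3, -0.5, 149.8]
eef_rot: [0.023, 1.0, 0.0, -0.0]
force: [0.2, 0.9, 0.0]
width: 22.7
gripper_force: 29.5
```

send_rows(
  motion=[
    [[0,0,-0.06,0,0,0,-1],[0,0,-0.16,0,0,0,-1],[0,0,-0.26,0,0,0,-1],[0,0,-0.36,0,0,0,-1],[0,0,-0.44,0,0,0,-1],[0,0,-0.5,0,0,0,-1],[0,0,-0.54,0,0,0,-1],[0,0,-0.57,0,0,0,-1],[0,0,-0.584,0,0,0,-1],[0,0,-0.584,0,0,0,-1]],
  ],
)

```text
time_s: 16.53
tool_pos: [700.4, -0.9, 33.4]
eef_rot: [0.023, 1.0, 0.0, -0.0]
force: [-0.2, -0.4, -0.4]
width: 22.9
gripper_force: 29.5
```

send_rows(
  motion=[
    [[0,0,0,0,0,0,-1],[0,0,0,0,0,0,-1],[0,0,0,0,0,0,-0.2],[0,0,0,0,0,0,0],[0,0,0,0,0,0,0.2],[0,0,0,0,0,0,0.3],[0,0,0,0,0,0,0.3],[0,0,0.02,0,0,0,0.3],[0,0,0.06,0,0,0,0.3],[0,0,0.12,0,0,0,0.3]],
  ],
)

```text
time_s: 17.37
tool_pos: [699.9, -1.1, 57.5]
eef_rot: [0.023, 1.0, -0.0, -0.001]
force: [0.4, -0.4, -0.1]
width: 55.2
gripper_force: 0.0
```

send_rows(
  motion=[
    [[0,0,0.15,0,0,0,0.3],[0,0,0.3,0,0,0,0.3],[0,0,0.45,0,0,0,0.5],[-0.2,0.05,0.46,0,0,0,1],[-0.4,0.1,0.46,0,0,0,1],[-0.6,0.2,0.46,0,0,0,1],[-0.8,0.3,0.46,0,0,0,1],[-0.9,0.4,0.46,0,0,0,1],[-0.9,0.5,0.46,0,0,0,1],[-0.9,0.5,0.46,0,0,0,1]],
  ],
)

```text
time_s: 18.2
tool_pos: [519.4, 103.7, 151.3]
eef_rot: [0.021, 1.0, 0.002, 0.001]
force: [1.0, 1.1, 0.3]
width: 85.3
gripper_force: 0.0
```

Run:
```python
from h import *
s=read_state();print(s['tool_pos'])
d=grab('top'); print(tray(d))
for i in tags(d)[0]: print(*i[:4])
for i in tags(d,4,(650,750,-150,50))[0]: print('tub',*i)
cv2.imwrite('pics/top4.png',cv2.resize(d['pixels'][135:285,190:390],(800,600)))
```

```text
[519.38340239 103.67375161 151.25851606]
(array([529.6, -92.7]), array([101.9, 170.9]), -3.0)
558.1 232.2 [531.  234.3] 140.1
tub 720.2 -60.1 [718.2 -62.6] 89.9 10007 12.0 [723.5 -61.5]
```

View pics/top4.png

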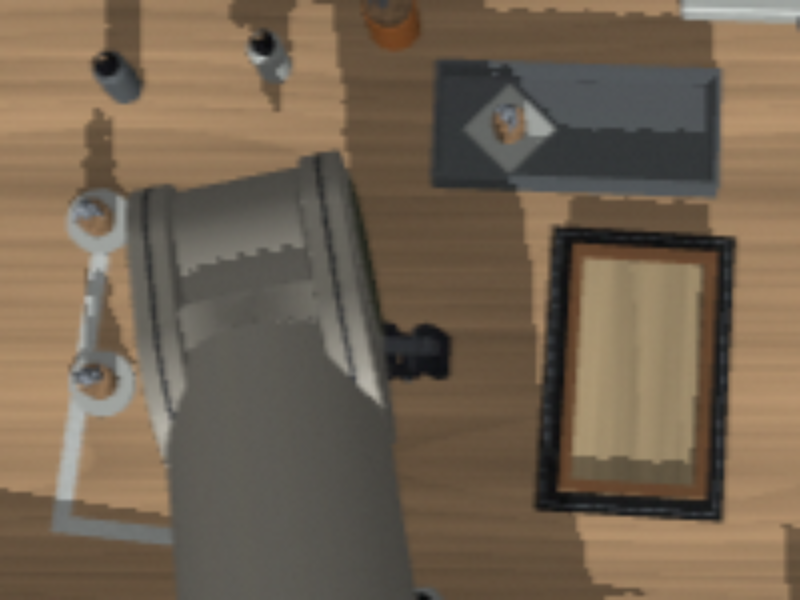

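D stands upright in the tub at (508,125). Next is E.

send_rows(
  motion=[
    [[-0.15,0.08,0,0,0,0,1],[-0.3,0.16,0,0,0,0,1],[-0.45,0.24,0,0,0,0,1],[-0.45,0.24,0,0,0,0,1],[-0.45,0.24,0,0,0,0,1],[-0.45,0.24,0,0,0,0,1],[-0.45,0.24,0,0,0,0,1],[-0.45,0.24,0,0,0,0,1],[-0.45,0.24,0,0,0,0,1],[-0.45,0.24,0,0,0,0,1]],
  ],
)

```text
time_s: 19.08
tool_pos: [430.8, 146.4, 149.4]
eef_rot: [0.024, 1.0, -0.0, -0.0]
force: [0.5, 0.9, 0.8]
width: 85.5
gripper_force: 0.0
```

Run:
```python
from h import *
s=read_state();print(s['tool_pos'],s['eef_rot'])
d=grab('wrist'); print(wtag(d,(430.5,147)),proj(d,(430.5,147,6))); cv2.imwrite('pics/w3.png',d['pixels'])
```

```text
[430.84647807 146.4109869  149.44590204] [ 2.38898220e-02  9.99714587e-01 -1.24178947e-04 -7.76662074e-05]
(429.6, 148.3, 2365, array([429.8, 152.1]), array([55.4, 55.3]), 41) [319.54140338 193.67715933]
```

send_rows(
  motion=[
    [[0,0.002,-0.15,0,0,0,1],[0,0.002,-0.3,0,0,0,1],[0,0.002,-0.4,0,0,0,1],[0,0.002,-0.48,0,0,0,1],[0,0.002,-0.54,0,0,0,1],[0,0.002,-0.58,0,0,0,1],[0,0.002,-0.6,0,0,0,1],[0,0.002,-0.6,0,0,0,1],[0,0.002,-0.6,0,0,0,1],[0,0.002,-0.6,0,0,0,1]],
  ],
)

```text
time_s: 19.97
tool_pos: [431.0, 147.5, 30.3]
eef_rot: [0.023, 1.0, 0.0, 0.001]
force: [0.5, -1.0, 0.3]
width: 85.5
gripper_force: 0.0
```

send_rows(
  motion=[
    [[0,0,0,0,0,0,-0.3],[0,0,0,0,0,0,-0.4],[0,0,0,0,0,0,-0.6],[0,0,0,0,0,0,-1],[0,0,0,0,0,0,-1],[0,0,0,0,0,0,-1],[0,0,0,0,0,0,-1],[0,0,0,0,0,0,-1],[0,0,0,0,0,0,-1],[0,0,0,0,0,0,-1]],
  ],
  squeeze=30,
)

```text
time_s: 20.8
tool_pos: [430.5, 147.3, 29.8]
eef_rot: [0.023, 1.0, 0.0, 0.0]
force: [-0.9, -0.6, 5.5]
width: 22.8
gripper_force: 29.2
```

send_rows(
  motion=[
    [[0,0,0.05,0,0,0,-1],[0,0,0.15,0,0,0,-1],[0,0,0.25,0,0,0,-1],[0,0,0.35,0,0,0,-1],[0,0,0.45,0,0,0,-1],[0,0,0.52,0,0,0,-1],[0,0,0.57,0,0,0,-1],[0,0,0.6,0,0,0,-1],[0,0,0.6,0,0,0,-1],[0,0,0.6,0,0,0,-1]],
  ],
)

```text
time_s: 21.63
tool_pos: [430.2, 147.2, 149.2]
eef_rot: [0.023, 1.0, -0.0, -0.0]
force: [-0.5, -0.1, -1.1]
width: 22.9
gripper_force: 29.5
```

send_rows(
  motion=[
    [[0.04,-0.04,0,0,0,0,-1],[0.12,-0.11,0,0,0,0,-1],[0.21,-0.19,0,0,0,0,-1],[0.3,-0.27,0,0,0,0,-1],[0.39,-0.35,0,0,0,0,-1],[0.48,-0.43,0,0,0,0,-1],[0.57,-0.51,0,0,0,0,-1],[0.66,-0.59,0,0,0,0,-1],[0.75,-0.67,0,0,0,0,-1],[0.84,-0.75,0,0,0,0,-1]],
  ],
)

```text
time_s: 22.47
tool_pos: [598.6, -3.6, 148.0]
eef_rot: [0.023, 1.0, -0.0, -0.001]
force: [0.3, 0.8, 0.0]
width: 22.8
gripper_force: 29.5
```

send_rows(
  motion=[
    [[0.09,-0.08,0,0,0,0,-1],[0.18,-0.16,0,0,0,0,-1],[0.27,-0.25,0,0,0,0,-1],[0.36,-0.34,0,0,0,0,-1],[0.43,-0.41,0,0,0,0,-1],[0.47,-0.45,0,0,0,0,-1],[0.49,-0.465,0,0,0,0,-1],[0.5,-0.47,0,0,0,0,-1],[0.5,-0.47,0,0,0,0,-1],[0.5,-0.47,0,0,0,0,-1]],
  ],
)

```text
time_s: 23.3
tool_pos: [698.1, -95.7, 149.1]
eef_rot: [0.023, 1.0, 0.0, -0.0]
force: [-0.7, 0.0, -0.7]
width: 22.8
gripper_force: 29.5
```

send_rows(
  motion=[
    [[0,0,-0.06,0,0,0,-1],[0,0,-0.16,0,0,0,-1],[0,0,-0.26,0,0,0,-1],[0,0,-0.36,0,0,0,-1],[0,0,-0.44,0,0,0,-1],[0,0,-0.5,0,0,0,-1],[0,0,-0.54,0,0,0,-1],[0,0,-0.565,0,0,0,-1],[0,0,-0.575,0,0,0,-1],[0,0,-0.575,0,0,0,-1]],
  ],
)

```text
time_s: 24.13
tool_pos: [698.6, -96.6, 34.7]
eef_rot: [0.023, 1.0, 0.0, 0.0]
force: [0.6, -0.3, -0.1]
width: 22.8
gripper_force: 29.6
```

send_rows(
  motion=[
    [[0,0,0,0,0,0,-1],[0,0,0,0,0,0,-1],[0,0,0,0,0,0,-0.2],[0,0,0,0,0,0,0],[0,0,0,0,0,0,0.2],[0,0,0,0,0,0,0.3],[0,0,0,0,0,0,0.3],[0,0,0.02,0,0,0,0.3],[0,0,0.06,0,0,0,0.3],[0,0,0.12,0,0,0,0.3]],
  ],
)

```text
time_s: 24.97
tool_pos: [697.9, -96.7, 58.5]
eef_rot: [0.023, 1.0, 0.0, -0.001]
force: [-0.9, -0.3, 0.3]
width: 55.6
gripper_force: 0.0
```

send_rows(
  motion=[
    [[0,0,0.15,0,0,0,0.3],[0,0,0.3,0,0,0,0.3],[0,0,0.45,0,0,0,0.5],[-0.1,0.1,0.46,0,0,0,1],[-0.2,0.2,0.46,0,0,0,1],[-0.3,0.4,0.46,0,0,0,1],[-0.4,0.6,0.46,0,0,0,1],[-0.5,0.8,0.46,0,0,0,1],[-0.6,1,0.46,0,0,0,1],[-0.6,1,0.46,0,0,0,1]],
  ],
)

```text
time_s: 25.8
tool_pos: [576.1, 110.4, 151.8]
eef_rot: [0.02, 1.0, 0.002, -0.0]
force: [0.4, 0.9, -0.9]
width: 85.6
gripper_force: 0.0
```

Run:
```python
from h import *
s=read_state();print(s['tool_pos'],s['eef_rot'])
d=grab('top'); print(tray(d))
P=pts(d);z=P[...,2]
hsv=cv2.cvtColor(d['pixels'],cv2.COLOR_BGR2HSV); k=(z>41)&(z<80)&(P[...,0]>655)&(P[...,0]<745)&(P[...,1]>-150)&(P[...,1]<52)
n,l,st,ce=cv2.connectedComponentsWithStats(k.astype(np.uint8))
for i in range(1,n): print('tub',st[i,4],np.median(P[l==i],0).round())
w=grab('wrist'); print(wtag(w,(526,140)),wtag(w,(521,280)))
```

```text
[576.05279787 110.43611215 151.80109412] [ 1.97960674e-02  9.99802232e-01  1.89909503e-03 -8.26287929e-05]
(array([529.6, -91.4]), array([101.2, 171. ]), -3.2)
tub 1 [742.  38.  43.]
tub 1 [740. -12.  42.]
tub 1 [740. -81.  41.]
tub 1 [740. -92.  42.]
tub 1 [ 740. -100.   42.]
tub 25 [702.  -1.  56.]
tub 21 [697. -97.  57.]
tub 1 [694.  49.  42.]
tub 1 [ 684. -144.   42.]
tub 1 [ 678. -144.   41.]
tub 1 [663.  35.  43.]
tub 1 [661. -34.  41.]
(525.3, 142.3, 1750, array([525.7, 142. ]), array([46.3, 48.4]), 88) (520.0, 281.1, 1965, array([519.5, 280.9]), array([50.6, 50.4]), 48)
```

Both square figures stand in the tub. Next is round C, to the tray's middle slot.

send_rows(
  motion=[
    [[-0.1,0.1,0,0,0,0,1],[-0.2,0.188,0,0,0,0,1],[-0.265,0.188,0,0,0,0,1],[-0.265,0.188,0,0,0,0,1],[-0.265,0.188,-0.15,0,0,0,1],[-0.265,0.188,-0.3,0,0,0,1],[-0.265,0.188,-0.4,0,0,0,1],[-0.265,0.188,-0.5,0,0,0,1],[-0.265,0.188,-0.57,0,0,0,1],[-0.265,0.188,-0.605,0,0,0,1]],
  ],
)

```text
time_s: 26.73
tool_pos: [525.9, 138.9, 28.3]
eef_rot: [0.024, 1.0, -0.001, -0.0]
force: [-0.1, -0.1, 0.1]
width: 85.3
gripper_force: 0.0
```

send_rows(
  motion=[
    [[0,0,0,0,0,0,1],[0,0,0,0,0,0,0],[0,0,0,0,0,0,-0.3],[0,0,0,0,0,0,-0.5],[0,0,0,0,0,0,-1],[0,0,0,0,0,0,-1],[0,0,0,0,0,0,-1],[0,0,0,0,0,0,-1],[0,0,0,0,0,0,-1],[0,0,0,0,0,0,-1]],
  ],
  squeeze=30,
)

```text
time_s: 27.57
tool_pos: [525.8, 141.0, 30.2]
eef_rot: [0.023, 1.0, 0.0, 0.0]
force: [-1.0, -1.0, 6.1]
width: 22.8
gripper_force: 29.2
```

send_rows(
  motion=[
    [[0,0,0.05,0,0,0,-1],[0,0,0.15,0,0,0,-1],[0,0,0.25,0,0,0,-1],[0,0,0.35,0,0,0,-1],[0,0,0.45,0,0,0,-1],[0,0,0.52,0,0,0,-1],[0,0,0.57,0,0,0,-1],[0,0,0.6,0,0,0,-1],[0,0,0.605,0,0,0,-1],[0,0,0.605,0,0,0,-1]],
  ],
)

```text
time_s: 28.4
tool_pos: [525.3, 140.8, 150.4]
eef_rot: [0.023, 1.0, 0.0, -0.0]
force: [0.0, -0.1, -0.1]
width: 22.6
gripper_force: 29.5
```

Run:
```python
from h import *
s=read_state();print(s['tool_pos'],s['eef_rot'],s['width'])
d=grab('wrist');cv2.imwrite('pics/w4.png',d['pixels'])
print(tray(grab('top')))
```

```text
[525.2951805  140.83737678 150.38247252] [ 2.33898063e-02  9.99726414e-01  4.89440394e-05 -1.11424223e-04] 22.615017082837458
(array([529.6, -91.9]), array([100.2, 171. ]), -3.2)
```

send_rows(
  motion=[
    [[0,-0.05,0,0,0,0,-1],[0,-0.13,0,0,0,0,-1],[0,-0.23,0,0,0,0,-1],[0,-0.34,0,0,0,0,-1],[0,-0.45,0,0,0,0,-1],[0,-0.56,0,0,0,0,-1],[0,-0.67,0,0,0,0,-1],[0.01,-0.78,0,0,0,0,-1],[0.02,-0.89,0,0,0,0,-1],[0.02,-0.99,0,0,0,0,-1]],
  ],
)

```text
time_s: 29.33
tool_pos: [529.0, -59.4, 150.0]
eef_rot: [0.024, 1.0, -0.0, -0.0]
force: [0.4, -0.2, -1.0]
width: 23.0
gripper_force: 29.5
```

send_rows(
  motion=[
    [[0,-0.09,0,0,0,0,-1],[0,-0.15,0,0,0,0,-1],[0,-0.175,0,0,0,0,-1],[0,-0.175,0,0,0,0,-1],[0,-0.175,-0.06,0,0,0,-1],[0,-0.175,-0.14,0,0,0,-1],[0,-0.175,-0.23,0,0,0,-1],[0,-0.175,-0.32,0,0,0,-1],[0,-0.175,-0.38,0,0,0,-1],[0,-0.175,-0.42,0,0,0,-1]],
  ],
)

```text
time_s: 30.17
tool_pos: [528.5, -91.1, 64.4]
eef_rot: [0.023, 1.0, 0.0, -0.001]
force: [-0.5, -0.2, 0.0]
width: 22.9
gripper_force: 29.5
```

send_rows(
  motion=[
    [[0,0,-0.04,0,0,0,-1],[0,0,-0.07,0,0,0,-1],[0,0,-0.09,0,0,0,-1],[0,0,-0.099,0,0,0,-1],[0,0,-0.099,0,0,0,-1],[0,0,-0.099,0,0,0,-0.3],[0,0,-0.099,0,0,0,-0.1],[0,0,-0.099,0,0,0,0.1],[0,0,-0.09,0,0,0,0.1],[0,0,-0.05,0,0,0,0.1]],
  ],
)

```text
time_s: 31.0
tool_pos: [528.8, -92.0, 56.1]
eef_rot: [0.023, 1.0, 0.0, -0.001]
force: [-0.3, 0.7, -0.4]
width: 47.0
gripper_force: 0.0
```

send_rows(
  motion=[
    [[0,0,0.1,0,0,0,0.1],[0,0,0.25,0,0,0,0.2],[0,0,0.4,0,0,0,0.5],[0,0,0.47,0,0,0,1],[0,0.2,0.47,0,0,0,1],[0,0.4,0.47,0,0,0,1],[0,0.6,0.47,0,0,0,1],[0,0.8,0.47,0,0,0,1],[0,1,0.47,0,0,0,1],[0,1,0.47,0,0,0,1]],
  ],
)

```text
time_s: 31.83
tool_pos: [528.6, 117.2, 151.2]
eef_rot: [0.018, 1.0, 0.002, 0.0]
force: [-0.8, 1.1, -0.8]
width: 85.4
gripper_force: 0.0
```

Run:
```python
from h import *
s=read_state();print(s['tool_pos'],s['eef_rot'],s['width'])
d=grab('top');print(tray(d)); 
for i in tags(d,16,(455,605,-130,-55))[0]: print('intray',*i)
cv2.imwrite('pics/top5.png',cv2.resize(d['pixels'][135:285,190:390],(800,600)))
```

```text
[528.6424018  117.16608627 151.18567316] [1.82333433e-02 9.99832230e-01 1.74292872e-03 1.37017718e-04] 85.37086206927421
(array([529.7, -91.9]), array([100.2, 170.8]), -3.2)
intray 529.7 -92.4 [529.6 -92.7] 78.0 10329 0.0 [529.6 -92.7]
```

View pics/top5.png

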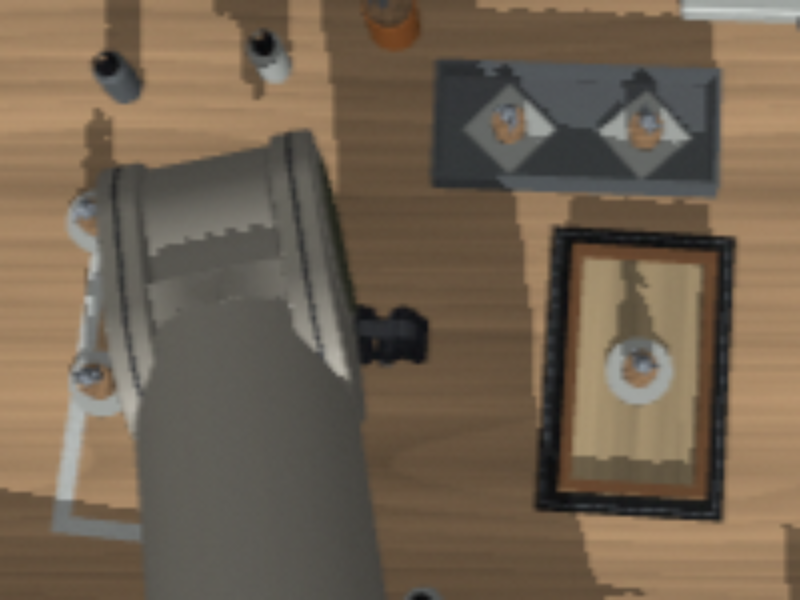

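C stands in the tray's middle slot at (638,370), with both squares upright in the tub. Next is B, with a check of C's offset.

send_rows(
  motion=[
    [[0,0.2,0,0,0,0,1],[0,0.4,0,0,0,0,1],[-0.02,0.6,0,0,0,0,1],[-0.045,0.8,0,0,0,0,1],[-0.045,0.86,0,0,0,0,1],[-0.045,0.86,0,0,0,0,1],[-0.045,0.86,0,0,0,0,1],[-0.045,0.86,0,0,0,0,1],[-0.045,0.86,0,0,0,0,1],[-0.045,0.86,0,0,0,0,1]],
  ],
)

```text
time_s: 32.72
tool_pos: [521.0, 278.3, 150.8]
eef_rot: [0.025, 1.0, -0.0, 0.0]
force: [0.5, 0.8, 0.1]
width: 85.5
gripper_force: 0.0
```

Run:
```python
from h import *
s=read_state();print(s['tool_pos'])
d=grab('top');print(tray(d)); print(ray(d,349.1,227.1,22))
hsv=cv2.cvtColor(d['pixels'],cv2.COLOR_BGR2HSV).astype(int)
print('S row',hsv[227,338:362,1],'V',hsv[227,338:362,2]); print('S col',hsv[215:242,344,1])
m=np.zeros((400,640),np.uint8); m[216:240,336:363]=(hsv[216:240,336:363,1]<45)
v,u=np.nonzero(m); print(len(u),u.min(),u.max(),v.min(),v.max(), ray(d,(u.min()+u.max())/2,(v.min()+v.max())/2,22))
w=grab('wrist'); print(wtag(w,(521,280.5)))
```

```text
[521.02612342 278.2538598  150.83578429]
(array([529.5, -91.9]), array([100.2, 171.2]), -3.2)
[530.10629138 -92.66737972  22.        ]
S row [ 83  81  82  39  11   5   6  21  93 104  85   2  28  26  15  78  40   9
   5   6  49  82  82  82] V [172 167 164 163 165 167 168 121 113 127 132 127 156 146 136 140 152 163
 167 167 155 149 153 159]
S col [83 81 83 82 81 81 12  6  5  6  6  6  6  6  6  6  6  8 11 51 80 82 81 81
 81 82 80]
184 341 357 219 235 [530.38113415 -92.39354726  22.        ]
(519.3, 282.5, 1818, array([519.7, 281.4]), array([46. , 47.9]), 87)
```

send_rows(
  motion=[
    [[0,0.002,-0.15,0,0,0,1],[0,0.002,-0.3,0,0,0,1],[0,0.002,-0.4,0,0,0,1],[0,0.002,-0.48,0,0,0,1],[0,0.002,-0.54,0,0,0,1],[0,0.002,-0.58,0,0,0,1],[0,0.002,-0.606,0,0,0,1],[0,0.002,-0.606,0,0,0,1],[0,0.002,-0.606,0,0,0,0.5],[0,0.002,-0.606,0,0,0,0]],
  ],
)

```text
time_s: 33.65
tool_pos: [521.0, 280.6, 30.3]
eef_rot: [0.023, 1.0, 0.001, 0.001]
force: [0.1, -1.2, -0.3]
width: 63.7
gripper_force: 0.0
```

send_rows(
  motion=[
    [[0,0,0,0,0,0,-0.3],[0,0,0,0,0,0,-0.4],[0,0,0,0,0,0,-0.6],[0,0,0,0,0,0,-1],[0,0,0,0,0,0,-1],[0,0,0,0,0,0,-1],[0,0,0,0,0,0,-1],[0,0,0,0,0,0,-1],[0,0,0,0,0,0,-1],[0,0,0,0,0,0,-1]],
  ],
  squeeze=30,
)

```text
time_s: 34.48
tool_pos: [520.7, 280.4, 29.9]
eef_rot: [0.023, 1.0, 0.0, 0.0]
force: [-2.2, -0.7, 6.3]
width: 22.6
gripper_force: 29.3
```

send_rows(
  motion=[
    [[0,0,0.05,0,0,0,-1],[0,0,0.15,0,0,0,-1],[0,0,0.25,0,0,0,-1],[0,0,0.35,0,0,0,-1],[0,0,0.45,0,0,0,-1],[0,0,0.52,0,0,0,-1],[0,0,0.57,0,0,0,-1],[0,0,0.606,0,0,0,-1],[0,0,0.606,0,0,0,-1],[0,0,0.606,0,0,0,-1]],
  ],
)

```text
time_s: 35.32
tool_pos: [520.3, 280.2, 150.2]
eef_rot: [0.023, 1.0, -0.0, -0.0]
force: [0.1, -0.7, -0.4]
width: 22.7
gripper_force: 29.5
```

Run:
```python
from h import *
s=read_state();print(s['tool_pos'],s['width'],s['gripper_force'])
d=grab('top');print(tray(d))
for i in tags(d)[0]: print(*i[:4])
w=grab('wrist'); print(wtag(w,(635,285)))
```

```text
[520.28156444 280.20910101 150.23608787] 22.744750980922262 29.47104513645172
(array([529.5, -92.3]), array([100.9, 171. ]), -3.1)
635.2 284.8 [635.1 284.2] 26.2
528.0 425.2 [533.9 397.4] 167.7
(628.1, 282.0, 2219, array([628.3, 282.9]), array([72.9, 41.5]), 23)
```

send_rows(
  motion=[
    [[0,-0.05,0,0,0,0,-1],[0,-0.13,0,0,0,0,-1],[0,-0.23,0,0,0,0,-1],[0,-0.34,0,0,0,0,-1],[-0.02,-0.45,0,0,0,0,-1],[-0.04,-0.56,0,0,0,0,-1],[-0.06,-0.67,0,0,0,0,-1],[-0.08,-0.78,0,0,0,0,-1],[-0.1,-0.89,0,0,0,0,-1],[-0.1,-1,0,0,0,0,-1]],
  ],
)

```text
time_s: 36.25
tool_pos: [499.2, 77.4, 150.1]
eef_rot: [0.024, 1.0, -0.0, -0.0]
force: [-0.2, -0.1, -1.1]
width: 22.8
gripper_force: 29.5
```

send_rows(
  motion=[
    [[-0.02,-0.11,0,0,0,0,-1],[-0.04,-0.22,0,0,0,0,-1],[-0.06,-0.33,0,0,0,0,-1],[-0.08,-0.44,0,0,0,0,-1],[-0.1,-0.55,0,0,0,0,-1],[-0.106,-0.66,0,0,0,0,-1],[-0.106,-0.75,0,0,0,0,-1],[-0.106,-0.81,0,0,0,0,-1],[-0.106,-0.84,0,0,0,0,-1],[-0.106,-0.8485,0,0,0,0,-1]],
  ],
)

```text
time_s: 37.08
tool_pos: [478.4, -91.4, 150.3]
eef_rot: [0.025, 1.0, -0.0, -0.0]
force: [0.1, 0.7, -0.1]
width: 22.6
gripper_force: 29.5
```

send_rows(
  motion=[
    [[0,0,0,0,0,0,-1],[0,0,-0.06,0,0,0,-1],[0,0,-0.15,0,0,0,-1],[0,0,-0.25,0,0,0,-1],[0,0,-0.35,0,0,0,-1],[0,0,-0.42,0,0,0,-1],[0,0,-0.47,0,0,0,-1],[0,0,-0.5,0,0,0,-1],[0,0,-0.515,0,0,0,-1],[0,0,-0.52,0,0,0,-1]],
  ],
)

```text
time_s: 37.92
tool_pos: [479.4, -89.2, 46.5]
eef_rot: [0.023, 1.0, 0.0, -0.0]
force: [0.3, 0.0, -0.6]
width: 22.9
gripper_force: 29.5
```

send_rows(
  motion=[
    [[0,0,0,0,0,0,-1],[0,0,0,0,0,0,-1],[0,0,0,0,0,0,-0.3],[0,0,0,0,0,0,-0.1],[0,0,0,0,0,0,0.1],[0,0,0.02,0,0,0,0.1],[0,0,0.1,0,0,0,0.1],[0,0,0.25,0,0,0,0.1],[0,0,0.4,0,0,0,0.4],[0,0,0.52,0,0,0,1]],
  ],
)

```text
time_s: 38.75
tool_pos: [479.5, -89.8, 152.8]
eef_rot: [0.024, 1.0, -0.0, 0.001]
force: [0.5, 0.0, 0.5]
width: 69.8
gripper_force: 0.0
```

send_rows(
  motion=[
    [[0.1,0.2,0,0,0,0,1],[0.2,0.4,0,0,0,0,1],[0.3,0.6,0,0,0,0,1],[0.4,0.8,0,0,0,0,1],[0.5,1,0,0,0,0,1],[0.6,1,0,0,0,0,1],[0.6,1,0,0,0,0,1],[0.6,1,0,0,0,0,1],[0.6,1,0,0,0,0,1],[0.6,1,0,0,0,0,1]],
  ],
)

```text
time_s: 39.58
tool_pos: [598.8, 109.2, 150.9]
eef_rot: [0.024, 1.0, -0.0, -0.0]
force: [-0.8, 0.2, -0.4]
width: 85.3
gripper_force: 0.0
```

```bash
cat >> h.py <<'E'
def intray(d):
    "white tag bbox centres on the tray floor"
    P=pts(d); hsv=cv2.cvtColor(d['pixels'],cv2.COLOR_BGR2HSV).astype(int); c,_,a=tray(d)
    t=np.radians(a); q=P[...,:2]-c; x=q@[np.cos(t),np.sin(t)]; y=q@[-np.sin(t),np.cos(t)]
    m=((hsv[...,1]<50)&(abs(x)<76)&(abs(y)<40)).astype(np.uint8); m=cv2.morphologyEx(m,cv2.MORPH_CLOSE,np.ones((3,3)))
    n,l,st,ce=cv2.connectedComponentsWithStats(m)
    for i in range(1,n):
        if st[i,4]>60:
            p=ray(d,st[i,0]+(st[i,2]-1)/2,st[i,1]+(st[i,3]-1)/2,22)[:2]
            r=p-c; print('tag',p.round(1),st[i],'in tray',np.round([r@[np.cos(t),np.sin(t)],r@[-np.sin(t),np.cos(t)]],1),'zmax',P[...,2][l==i].max().round())
E
python3 - <<'E'
from h import *
s=read_state();print(s['tool_pos'])
d=grab('top');print(tray(d)); intray(d)
w=grab('wrist'); print(wtag(w,(635,285)))
E
```

```text
[598.8116478  109.2064284  150.87079268]
(array([529.5, -91.9]), array([100.2, 171.1]), -3.1)
tag [504.2 -92.3] [340 219  19  36 438] in tray [-25.2  -1.8] zmax 1314.0
(634.3, 287.0, 2032, array([635.4, 286.5]), array([55.8, 47.9]), 26)
```

send_rows(
  motion=[
    [[0.05,0.2,0,0,0,0,1],[0.1,0.4,0,0,0,0,1],[0.178,0.6,0,0,0,0,1],[0.178,0.8,0,0,0,0,1],[0.178,0.875,0,0,0,0,1],[0.178,0.875,0,0,0,0,1],[0.178,0.875,0,0,0,0,1],[0.178,0.875,0,0,0,0,1],[0.178,0.875,0,0,0,0,1],[0.178,0.875,0,0,0,0,1]],
  ],
)

```text
time_s: 40.52
tool_pos: [635.2, 283.8, 151.0]
eef_rot: [0.025, 1.0, -0.0, 0.0]
force: [-0.5, -0.5, -0.9]
width: 85.3
gripper_force: 0.0
```

Run:
```python
from h import *
s=read_state();print(s['tool_pos'])
w=grab('wrist'); print(wtag(w,(635,285.5))); cv2.imwrite('pics/w6.png',w['pixels'][130:330,160:480])
```

```text
[635.24740051 283.77139399 150.98539928]
(634.2, 287.6, 1731, array([634.6, 287.7]), array([47. , 46.9]), 42)
```

View pics/w6.png

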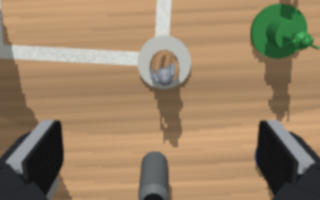

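The crop shows figure A with its round tag at crop (164,62). The green decoy is well clear at (280,30). I pick A.

send_rows(
  motion=[
    [[-0.002,0.004,-0.15,0,0,0,1],[-0.002,0.004,-0.3,0,0,0,1],[-0.002,0.004,-0.4,0,0,0,1],[-0.002,0.004,-0.48,0,0,0,1],[-0.002,0.004,-0.54,0,0,0,1],[-0.002,0.004,-0.58,0,0,0,1],[-0.002,0.004,-0.606,0,0,0,1],[-0.002,0.004,-0.606,0,0,0,1],[-0.002,0.004,-0.606,0,0,0,0.5],[-0.002,0.004,-0.606,0,0,0,0]],
  ],
)

```text
time_s: 41.4
tool_pos: [635.1, 286.6, 30.5]
eef_rot: [0.023, 1.0, 0.0, 0.001]
force: [-0.2, -0.6, -0.1]
width: 64.0
gripper_force: 0.0
```

send_rows(
  motion=[
    [[0,0,0,0,0,0,-0.3],[0,0,0,0,0,0,-0.4],[0,0,0,0,0,0,-0.6],[0,0,0,0,0,0,-1],[0,0,0,0,0,0,-1],[0,0,0,0,0,0,-1],[0,0,0,0,0,0,-1],[0,0,0,0,0,0,-1],[0,0,0,0,0,0,-1],[0,0,0,0,0,0,-1]],
  ],
  squeeze=30,
)

```text
time_s: 42.23
tool_pos: [634.7, 286.5, 29.9]
eef_rot: [0.023, 1.0, 0.0, 0.0]
force: [-1.5, 0.0, 5.0]
width: 22.5
gripper_force: 29.5
```

send_rows(
  motion=[
    [[0,0,0.05,0,0,0,-1],[0,0,0.15,0,0,0,-1],[0,0,0.25,0,0,0,-1],[0,0,0.35,0,0,0,-1],[0,0,0.45,0,0,0,-1],[0,0,0.52,0,0,0,-1],[0,0,0.57,0,0,0,-1],[0,0,0.606,0,0,0,-1],[0,0,0.606,0,0,0,-1],[0,0,0.606,0,0,0,-1]],
  ],
)

```text
time_s: 43.07
tool_pos: [634.2, 286.3, 149.9]
eef_rot: [0.023, 1.0, -0.0, -0.0]
force: [-1.4, 0.1, -1.2]
width: 22.7
gripper_force: 29.4
```

Run:
```python
from h import *
s=read_state();print(s['tool_pos'],s['width'],s['gripper_force'])
d=grab('top');print(tray(d)); intray(d)
```

```text
[634.22655128 286.30632894 149.93658319] 22.717247052442275 29.44319486618042
(array([529.6, -91.9]), array([100.2, 171. ]), -3.2)
tag [504.2 -92.3] [340 219  19  36 439] in tray [-25.3  -1.8] zmax 1314.0
```

send_rows(
  motion=[
    [[0,-0.05,0,0,0,0,-1],[0,-0.13,0,0,0,0,-1],[-0.02,-0.23,0,0,0,0,-1],[-0.04,-0.34,0,0,0,0,-1],[-0.06,-0.45,0,0,0,0,-1],[-0.08,-0.56,0,0,0,0,-1],[-0.1,-0.67,0,0,0,0,-1],[-0.12,-0.78,0,0,0,0,-1],[-0.14,-0.89,0,0,0,0,-1],[-0.14,-1,0,0,0,0,-1]],
  ],
)

```text
time_s: 43.95
tool_pos: [605.2, 83.2, 150.1]
eef_rot: [0.024, 1.0, -0.0, -0.001]
force: [-0.3, 0.0, -0.3]
width: 22.6
gripper_force: 29.5
```

send_rows(
  motion=[
    [[-0.02,-0.11,0,0,0,0,-1],[-0.04,-0.22,0,0,0,0,-1],[-0.06,-0.33,0,0,0,0,-1],[-0.08,-0.45,0,0,0,0,-1],[-0.1,-0.57,0,0,0,0,-1],[-0.12,-0.69,0,0,0,0,-1],[-0.133,-0.79,0,0,0,0,-1],[-0.133,-0.86,0,0,0,0,-1],[-0.133,-0.895,0,0,0,0,-1],[-0.133,-0.906,0,0,0,0,-1]],
  ],
)

```text
time_s: 44.78
tool_pos: [578.9, -97.5, 150.3]
eef_rot: [0.025, 1.0, -0.0, -0.0]
force: [0.7, -0.2, -1.9]
width: 22.3
gripper_force: 29.5
```

send_rows(
  motion=[
    [[0,0,0,0,0,0,-1],[0,0,-0.06,0,0,0,-1],[0,0,-0.15,0,0,0,-1],[0,0,-0.25,0,0,0,-1],[0,0,-0.35,0,0,0,-1],[0,0,-0.42,0,0,0,-1],[0,0,-0.47,0,0,0,-1],[0,0,-0.5,0,0,0,-1],[0,0,-0.515,0,0,0,-1],[0,0,-0.52,0,0,0,-1]],
  ],
)

```text
time_s: 45.62
tool_pos: [579.9, -94.5, 46.3]
eef_rot: [0.023, 1.0, 0.0, -0.0]
force: [-0.4, 0.8, -0.2]
width: 22.6
gripper_force: 29.5
```

send_rows(
  motion=[
    [[0,0,0,0,0,0,-1],[0,0,0,0,0,0,-1],[0,0,0,0,0,0,-0.3],[0,0,0,0,0,0,-0.1],[0,0,0,0,0,0,0.1],[0,0,0.02,0,0,0,0.1],[0,0,0.1,0,0,0,0.1],[0,0,0.25,0,0,0,0.1],[0,0,0.4,0,0,0,0.4],[0,0,0.52,0,0,0,1]],
  ],
)

```text
time_s: 46.45
tool_pos: [580.1, -95.2, 153.0]
eef_rot: [0.024, 1.0, -0.0, 0.001]
force: [0.5, 0.8, -0.1]
width: 69.6
gripper_force: 0.0
```

send_rows(
  motion=[
    [[-0.05,-0.1,0,0,0,-0.2,1],[-0.1,-0.2,0,0,0,-0.4,1],[-0.15,-0.3,0,0,0,-0.6,1],[-0.2,-0.4,0,0,0,-0.8,1],[-0.25,-0.5,0,0,0,-1,1],[-0.26,-0.6,0,0,0,-1,1],[-0.26,-0.6,0,0,0,-1,1],[-0.26,-0.6,0,0,0,-1,1],[-0.26,-0.6,0,0,0,-1,1],[-0.26,-0.6,0,0,0,-1,1]],
  ],
)

```text
time_s: 47.28
tool_pos: [528.3, -213.7, 150.6]
eef_rot: [0.269, 0.963, 0.0, -0.0]
force: [-0.4, 1.1, 0.5]
width: 85.4
gripper_force: 0.0
```

Run:
```python
from h import *
s=read_state();print(s['tool_pos'],s['eef_rot'])
d=grab('top');print(tray(d)); intray(d)
cv2.imwrite('pics/top7.png',cv2.resize(d['pixels'][135:285,190:390],(800,600)))
```

```text
[ 528.29008169 -213.70587274  150.55944242] [ 2.69137588e-01  9.63101698e-01  2.77606098e-04 -2.13538261e-05]
(array([529.6, -92.4]), array([101.1, 171. ]), -3.3)
tag [529.  -92.4] [340 201  19  54 655] in tray [-0.6 -0. ] zmax 1314.0
```

View pics/top7.png

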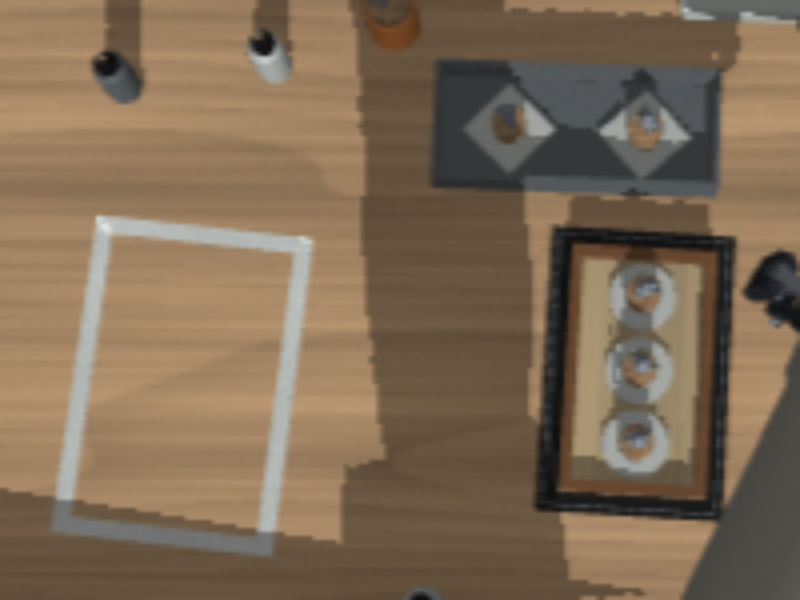

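All three figures stand centred in the tray at (641,295), (640,370) and (635,440), and both squares stand in the tub. The outline is clear. I measure the outline's corners while turning the tool for the push.

send_rows(
  motion=[
    [[-0.01,0.03,0,0,0,-0.2,1],[-0.01,0.06,0,0,0,-0.4,1],[-0.01,0.1,0,0,0,-0.6,1],[-0.01,0.15,0,0,0,-0.8,1],[-0.01,0.15,0,0,0,-1,1],[-0.01,0.15,0,0,0,-1,1],[-0.01,0.15,0,0,0,-1,1],[-0.01,0.15,0,0,0,-1,1],[-0.01,0.15,0,0,0,-1,1],[-0.01,0.15,0,0,0,-1,1]],
  ],
)

```text
time_s: 48.17
tool_pos: [525.8, -185.1, 150.6]
eef_rot: [0.499, 0.866, 0.0, 0.0]
force: [0.4, 0.0, 0.6]
width: 85.7
gripper_force: 0.0
```

send_rows(
  motion=[
    [[0,0,0,0,0,-0.2,1],[0,0,0,0,0,-0.4,1],[0,0,0,0,0,-0.6,1],[0,0,0,0,0,-0.8,1],[0,0,0,0,0,-1,1],[0,0,0,0,0,-1,1],[0,0,0,0,0,-1,1],[0,0,0,0,0,-1,1],[0,0,0,0,0,-1,1],[0,0,0,0,0,-1,1]],
  ],
)

```text
time_s: 49.0
tool_pos: [525.8, -184.9, 150.6]
eef_rot: [0.698, 0.716, 0.0, -0.0]
force: [-0.4, 0.1, -0.2]
width: 85.2
gripper_force: 0.0
```

send_rows(
  motion=[
    [[0,0,-0.1,0,0,-0.164,1],[0,0,-0.2,0,0,-0.164,1],[0,0,-0.3,0,0,-0.164,1],[0,0,-0.4,0,0,-0.164,1],[0,0,-0.5,0,0,-0.164,1],[0,0,-0.55,0,0,-0.164,1],[0,0,-0.6,0,0,-0.164,1],[0,0,-0.632,0,0,-0.164,1],[0,0,-0.632,0,0,-0.164,1],[0,0,-0.632,0,0,-0.164,1]],
  ],
)

```text
time_s: 49.83
tool_pos: [526.1, -185.0, 24.6]
eef_rot: [0.727, 0.686, 0.0, 0.0]
force: [0.6, 0.4, -0.1]
width: 85.5
gripper_force: 0.0
```

Run:
```python
from h import *
s=read_state();print(s['tool_pos'],s['eef_rot'])
d=grab('top');print(tray(d)); im=d['pixels']; hsv=cv2.cvtColor(im,cv2.COLOR_BGR2HSV)
m=np.zeros((400,640),np.uint8); m[180:282,195:280]=((hsv[...,1]<70)&(hsv[...,2]>75))[180:282,195:280]
n,l,st,ce=cv2.connectedComponentsWithStats(m,connectivity=8); i=1+np.argmax(st[1:,4]); print(st[i])
v,u=np.nonzero(l==i); W=np.array([ray(d,a,b,0)[:2] for a,b in zip(u,v)],np.float32); print(cv2.minAreaRect(W),W.mean(0))
cs,hi=cv2.findContours((l==i).astype(np.uint8),cv2.RETR_CCOMP,cv2.CHAIN_APPROX_NONE)
for c,h in zip(cs,hi[0]):
    if len(c)>80: print(h[3],cv2.minAreaRect(np.array([ray(d,a,b,0)[:2] for a,b in c[:,0]],np.float32)))
```

```text
[ 526.14313786 -185.03702589   24.60309246] [7.27286665e-01 6.86333755e-01 1.63611899e-04 2.37584975e-04]
(array([530.4, -91.8]), array([101.8, 169.7]), -2.4)
[ 202  189   67   85 1265]
((521.4873657226562, 223.47216796875), (156.90069580078125, 225.3629608154297), 84.00873565673828) [519.3371  223.79893]
-1 ((521.4873657226562, 223.47216796875), (156.90069580078125, 225.3629608154297), 84.00873565673828)
0 ((521.6725463867188, 223.7351837158203), (133.2361602783203, 204.55752563476562), 83.99419403076172)
```

The outline is centred at (521.6, 223.6), at −6.0°. I now approach and push slowly.

send_rows(
  motion=[
    [[0,0.04,0,0,0,0,1],[0,0.08,0,0,0,0,1],[0,0.11,0,0,0,0,1],[0,0.13,0,0,0,0,1],[0,0.14,0,0,0,0,1],[0,0.148,0,0,0,0,1],[0,0.155,0,0,0,0,1],[0,0.165,0,0,0,0,1],[0,0.18,0,0,0,0,1],[0,0.2,0,0,0,0,1]],
  ],
)

```text
time_s: 50.72
tool_pos: [525.7, -145.8, 24.2]
eef_rot: [0.728, 0.686, -0.0, 0.0]
force: [-0.7, -3.7, -1.0]
width: 85.6
gripper_force: 1.9
```

send_rows(
  motion=[
    [[-0.001,0.025,0,0,0,0,1],[-0.002,0.055,0,0,0,0,1],[-0.003,0.085,0,0,0,0,1],[-0.004,0.115,0,0,0,0,1],[-0.005,0.145,0,0,0,0,1],[-0.006,0.175,0,0,0,0,1],[-0.007,0.205,0,0,0,0,1],[-0.008,0.235,0,0,0,0,1],[-0.009,0.265,0,0,0,0,1],[-0.01,0.295,0,0,0,0,1]],
  ],
)

```text
time_s: 51.55
tool_pos: [523.8, -85.3, 24.2]
eef_rot: [0.727, 0.686, 0.0, 0.0]
force: [0.6, -4.8, 0.6]
width: 85.5
gripper_force: 2.1
```

Run:
```python
from h import *
s=read_state();print(s['tool_pos'],s['eef_rot'],s['force'])
d=grab('top');print(tray(d)); intray(d)
g=grab('side'); cv2.imwrite('pics/side8.png',cv2.resize(g['pixels'][130:330,180:460],(800,571)))
```

```text
[523.84754733 -85.2835179   24.18201612] [7.27285683e-01 6.86334852e-01 3.50701314e-05 7.57682307e-05] [ 0.58933079 -4.77066832  0.6072099 ]
(array([543.8,  16.1]), array([ 61.5, 170.8]), -23.8)
tag [580.1 -23.4] [318 201  13  17 124] in tray [ 49.1 -21.6] zmax 82.0
```

View pics/side8.png

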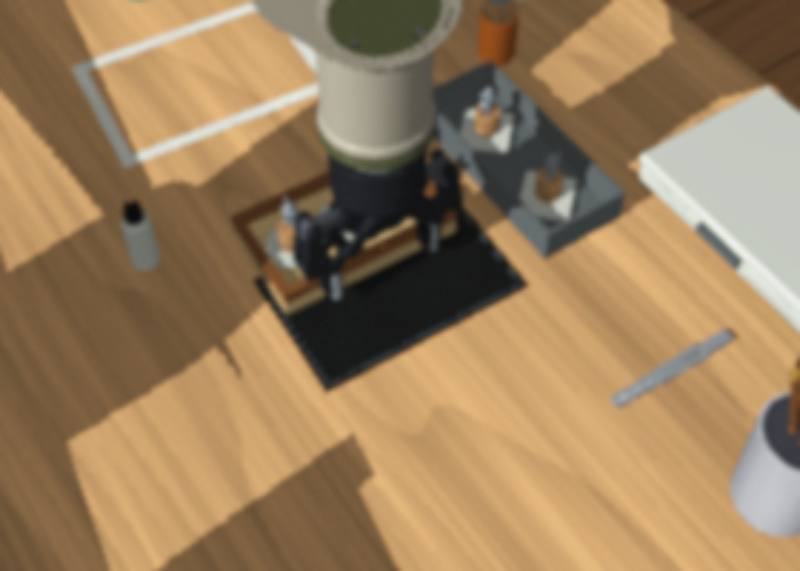

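The tray is moving flush with both fingers and the figures are upright. I continue.

send_rows(
  motion=[
    [[-0.001,0.03,0,0,0,0,1],[-0.002,0.06,0,0,0,0,1],[-0.003,0.09,0,0,0,0,1],[-0.004,0.12,0,0,0,0,1],[-0.005,0.15,0,0,0,0,1],[-0.006,0.18,0,0,0,0,1],[-0.007,0.21,0,0,0,0,1],[-0.008,0.24,0,0,0,0,1],[-0.009,0.27,0,0,0,0,1],[-0.01,0.3,0,0,0,0,1]],
  ],
)

```text
time_s: 52.48
tool_pos: [521.8, -25.2, 24.1]
eef_rot: [0.727, 0.686, 0.0, -0.0]
force: [-0.2, -3.7, 0.4]
width: 85.4
gripper_force: 2.0
```

send_rows(
  motion=[
    [[-0.001,0.03,0,0,0,0,1],[-0.002,0.06,0,0,0,0,1],[-0.003,0.09,0,0,0,0,1],[-0.004,0.12,0,0,0,0,1],[-0.005,0.15,0,0,0,0,1],[-0.006,0.18,0,0,0,0,1],[-0.007,0.21,0,0,0,0,1],[-0.008,0.24,0,0,0,0,1],[-0.009,0.27,0,0,0,0,1],[-0.01,0.3,0,0,0,0,1]],
  ],
)

```text
time_s: 53.32
tool_pos: [519.8, 34.7, 24.1]
eef_rot: [0.727, 0.686, -0.0, -0.0]
force: [1.0, -4.3, 1.4]
width: 85.0
gripper_force: 2.0
```

send_rows(
  motion=[
    [[-0.001,0.03,0,0,0,-0.005,1],[-0.002,0.06,0,0,0,-0.01,1],[-0.003,0.09,0,0,0,-0.015,1],[-0.004,0.12,0,0,0,-0.02,1],[-0.005,0.15,0,0,0,-0.025,1],[-0.007,0.18,0,0,0,-0.03,1],[-0.009,0.21,0,0,0,-0.035,1],[-0.01,0.24,0,0,0,-0.04,1],[-0.011,0.27,0,0,0,-0.045,1],[-0.012,0.3,0,0,0,-0.05,1]],
  ],
)

```text
time_s: 54.15
tool_pos: [517.4, 94.7, 24.1]
eef_rot: [0.736, 0.677, -0.0, -0.0]
force: [0.8, -4.4, 0.9]
width: 85.4
gripper_force: 2.0
```

Run:
```python
from h import *
s=read_state();print(s['tool_pos'],s['eef_rot'],s['force'])
d=grab('top'); P=pts(d); print(tray(d))
cv2.imwrite('pics/top9.png',cv2.resize(d['pixels'][155:285,190:350],(738,600)))
```

```text
[517.37896209  94.73783642  24.12988959] [ 7.35917438e-01  6.77071284e-01 -5.54304178e-06 -1.22534302e-05] [ 0.824759   -4.41173214  0.91790985]
(array([ 617.8, -218. ]), array([3.9, 0. ]), 44.1)
```

View pics/top9.png

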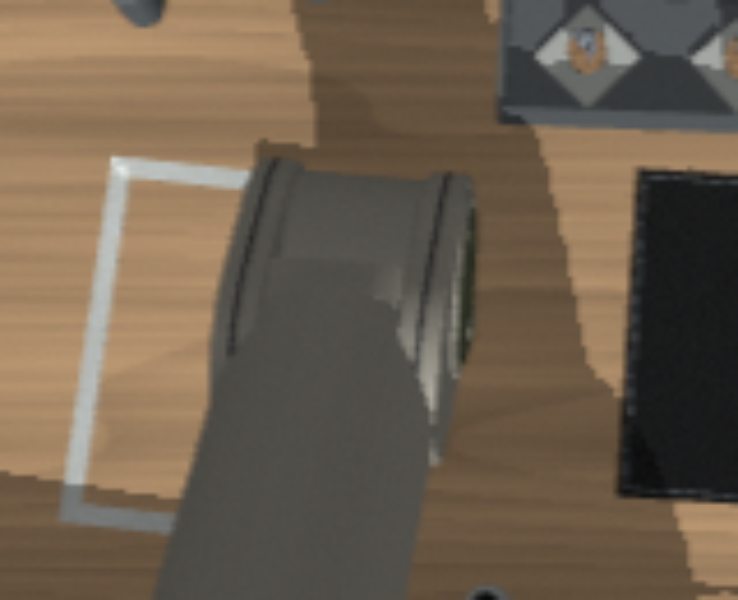

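The arm hides the tray from the top camera. I finish the last 67 mm gently, then back off to look.

send_rows(
  motion=[
    [[-0.001,0.03,0,0,0,-0.005,1],[-0.002,0.06,0,0,0,-0.01,1],[-0.003,0.09,0,0,0,-0.015,1],[-0.004,0.12,0,0,0,-0.02,1],[-0.005,0.15,0,0,0,-0.025,1],[-0.006,0.18,0,0,0,-0.03,1],[-0.007,0.205,0,0,0,-0.035,1],[-0.008,0.23,0,0,0,-0.04,1],[-0.009,0.25,0,0,0,-0.045,1],[-0.009,0.27,0,0,0,-0.05,1]],
  ],
)

```text
time_s: 55.03
tool_pos: [515.6, 148.5, 24.1]
eef_rot: [0.744, 0.668, -0.0, 0.0]
force: [0.3, -4.2, 0.7]
width: 85.1
gripper_force: 2.1
```

send_rows(
  motion=[
    [[0,0.02,0,0,0,0,1],[-0.001,0.035,0,0,0,0,1],[-0.001,0.048,0,0,0,0,1],[-0.001,0.058,0,0,0,0,1],[-0.001,0.064,0,0,0,0,1],[-0.001,0.066,0,0,0,0,1],[-0.001,0.066,0,0,0,0,1],[-0.001,0.04,0,0,0,0,1],[-0.001,0,0,0,0,0,1],[-0.001,-0.1,0,0,0,0,1]],
  ],
)

```text
time_s: 55.87
tool_pos: [515.5, 130.1, 24.1]
eef_rot: [0.743, 0.669, 0.001, -0.0]
force: [-0.7, 0.3, 0.4]
width: 85.5
gripper_force: 0.0
```

send_rows(
  motion=[
    [[0,-0.1,0.1,0,0,0,1],[0,-0.25,0.25,0,0,0,1],[0,-0.4,0.4,0,0,0,1],[0,-0.6,0.6,0,0,0,1],[0,-0.8,0.8,0,0,0,1],[0,-0.9,0.8,0,0,0,1],[0,-1,0.8,0,0,0,1],[0,-1,0.8,0,0,0,1],[0,-1,0.8,0,0,0,1],[0,-1,0.8,0,0,0,1]],
  ],
)

```text
time_s: 56.7
tool_pos: [515.2, -71.4, 183.8]
eef_rot: [0.744, 0.668, 0.0, -0.0]
force: [0.1, 0.1, -0.4]
width: 85.3
gripper_force: 0.0
```

Run:
```python
from h import *
s=read_state();print(s['tool_pos'],s['eef_rot'],s['force'])
d=grab('top'); print(tray(d)); intray(d)
cv2.imwrite('pics/top10.png',cv2.resize(d['pixels'][135:285,190:390],(800,600)))
```

```text
[515.23551697 -71.41652244 183.83357154] [ 7.44199755e-01  6.67956982e-01  2.02047998e-04 -3.91839120e-04] [ 0.09910588  0.06433792 -0.39379848]
(array([523. , 220.7]), array([105.7, 170.2]), -6.2)
tag [523.3 219.6] [225 203  22  53 635] in tray [ 0.4 -1.1] zmax 1314.0
```

View pics/top10.png

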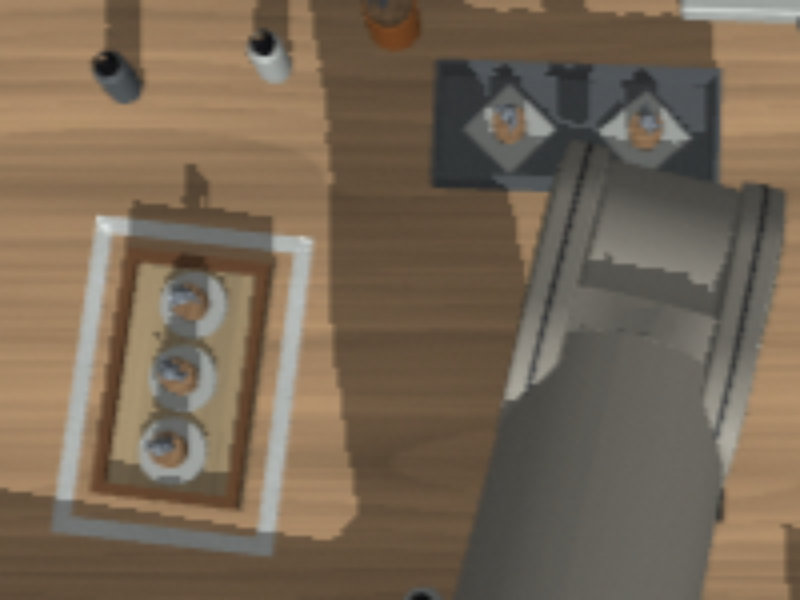

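The tray lies centred in the outline at about (522, 222), −6.2°, with its three round-tag figures standing. Both square-tag figures stand in the tub, and the arm is clear.

```bash
python3 -c "
from bench import robot
print(robot.job_done())"
```

```text
the job is handed in; nothing more can be done
None
```

I handed the job in: the tray was loaded on the mat, then slid into the tape outline with all three round-tag figures standing, and both square-tag figures stand in the tub; I viewed 15 pictures, one over the limit of 14.

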